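Fetch the unlidded tin from behind two closed tins and close it on the scale

ROBOT

A 6-joint arm with a two-finger parallel gripper is mounted at the origin on a cart in front of the work surface, level with it; the furniture and walls round the work are solid. World frame = base frame: x ahead of the robot, y to its left, z up, the work surface at z = 0. Lengths are in m, angles in rad, forces in N, time in s.
With the tool pointing down it reaches from about 0.225 to 0.875 m from the base axis. Payload 3.4 kg.
Tool frame: the origin (TCP) lies on the centre line of the jaws, within the pads' length; the fingertips stand 17 mm ahead of it and the grasp point (between the pads) lies 2 mm behind it (manip.finger_overhang is the distance from the TCP to the fingertips, in m); y points along the fingers, x is the direction in which the jaws open and shut, and the axes are right-handed (so a half turn about y gives the same grasp; the last joint's range is limited). The gripper opens to 85 mm and grips with 20 to 120 N. Pads are 22 mm wide; open, the fingers measure 114 mm over their backs; the gripper's body (76 mm by 85 mm) begins 54 mm behind the grasp point. The pads swing forward as they close: fully open they stand 13 mm farther back than shut.
Start: joints at [-1.43, 0.276, 1.505, -0, 1.361, -0.121], TCP at [0.149, -0.555, 0.228] pointing down, gripper open.
Joint ranges: [-2.89, 2.89], [-0.75, 2.08], [0.22, 2.7], [-1.18, 4.32], [0.11, 2.71], [-2.7, 2.7]. Speed limits (rad/s): [2.57, 2.57, 3.14, 3.14, 3.14, 3.14].

INTERFACE

Orientations are given as a unit quaternion [w, x, y, z].
In Python, from rig import manip gives the robot as it stands.
- The arm moves only by the tool arm_command, never from a script. Its argument "commands" is a list of rows, each a list of 3 entries, a list of its own where there are three numbers: the finger opening in cm, from 0 to 8.54, then the shift along the world's x, y, z in cm, then the turn about the world's z in rad. A call has 1 to 12 rows; each row shifts and turns the commanded pose from where the row before left it; what a row does not reach is not made up. A row lasts 1/10 s, in which the tool goes at most 50 mm and 8.59 degrees, less where a joint would pass 70% of its speed; a pose out of reach is approached as far as the arm can. A call with a gripper value outside its range is refused whole. The fingers move at their own pace and stop on an object; "grip_force" is the grip in N (left out, the last holds). Time passes only in rows, so rows that do not move let the fingers close. It gives the time, the measured TCP pose, the force and the opening at its end, in the units of the state.
- manip.get_state(): the state, without advancing time (a new reading comes with each control period).
- manip.get_image(name): name is "side" or "top"; returns a dict with "pixels" (480x640x3 uint8, red, green, blue), "range_z" (480x640 float32, m along the optical axis (not along the pixel's ray), 0 where there is no reading), "intrinsics" (3x3 intrinsics, pixels), "R" (3x3) and "t" (3): a world point X has camera coordinates R X + t. Camera axes: x right, y down, z forward; pixel columns grow to the right and rows downward; lengths in m; the calibration is good to about 2 mm. A picture is of the moment at which its call begins.
- manip.sign_off(): hands the job in, once; it reports no verdict.
The state is a dict: "clock": time; "qpos": joint angles; "qd": joint speeds; "effort": joint torques, N m; "position": TCP position; "ee_rot": TCP orientation; "contact_force": force on the tool from outside, world axes, zero at the start; "moment": the same for the moment, N m; "width": finger opening in m.
Only numpy, scipy, OpenCV 4.12 (cv2) and the standard library are available. Lean on these libraries where they do the work, as an engineer would, in place of code of your own. Each camera call takes 0.05 s, during which the arm holds its last target.

TASK

The open, filled tin in the rear bay of the little metal rack was put away without its lid. First take the two closed tins in front of it out onto the white board and let go of them there, side by side; then lift the open tin out, keeping it upright, set it in the middle of the round pan of the scale beside the rack and lay the loose lid from behind the rack squarely on it. Put the two closed tins back in the rack, each exactly where it stood before, leave the rear bay empty, and disturb nothing else on the table.

Things in the scene. Friction and masses are not known exactly. Their poses are not given: they have to be found in the camera images.
- rack: Flat aluminium rack fixed on the table, base plate 156 (its x) x 150 (y) x 3 mm; origin at the centre of its underside, x pointing from its open front to the rear bay, roughly away from the robot. Three places for tins are ringed on it: two in front, at rack x = -36, y = +36 and -36 mm, and the rear bay at x = +26, y = 0. Tins stand on the plate, 3 mm above the table.
- bay (a point): Centre of the rear bay on top of the rack's plate; axes as the rack's. Upright guards on both sides (x -22 to +50 mm from here, inner faces at y = +-38, outer +-42, tops 37 mm above the table); open in front and behind. So the tin in it is gripped with the jaws closing along x, once both front tins are gone.
- tin_a: One of two identical closed gold round tins, 66 mm diameter, 22 mm high, 62 g; loose, at one of the rack's front places (which one changes). Origin: centre of its underside, z up. 6 mm from its neighbours: fingers fit round it on the diagonal, closing line at about +35 degrees from rack x for the tin at rack y = +36 mm, -35 degrees for the one at y = -36 mm.
- tin_b: The other closed gold round tin, same as tin_a, 66 mm diameter, 22 mm high, at the other front place of the rack. Origin: centre of its underside, z up.
- open_tin: Open gold round tin filled with black grains (a rigid part of it), 66 mm diameter, rim 20 mm above its underside, grains to 25 mm in the middle, 85 g; loose, starts in the rear bay. Origin: centre of its underside, z up. A lid laid on it rests with the lid's underside 20 mm above the tin's underside.
- lid: Loose gold-coloured pressed lid, a disc 69 mm in diameter and 7 mm thick, 20 g, lying flat on the bare table behind the rack. Origin at the centre of its underside, z up.
- board: White plastic board with rounded edges, fixed, 160 (its x) x 230 (its y) x 12 mm, lying on the table to the left or right of the rack: the side area for the closed tins. Origin at the centre of its underside; its top is at z = 12 mm. Room for two tins side by side along its y axis.
- pan (a point): Centre of the top of the round steel pan (122 mm diameter, 85 mm above the table, rigid) of the white-and-blue bench scale beside the rack, on the side where the board is not (not the scales farther back). Axes as the scale's: x from its display edge towards the pan. Housing 245 (x) x 192 (y) x 62 mm, fixed; the pan's centre is 44 mm along x from the housing's centre.
- label_roll: Bystander: white label roll lying flat, 83 mm diameter, 40 mm high, beyond the rack to the left of the lid; leave it alone. Origin at the centre of its underside.
- brush: Bystander: blue-backed cleaning brush, 130 x 26 x 36 mm, on the left, beyond the rack and the label roll; leave it alone. Origin at the centre of its underside.
There are look-alikes about, which are no part of the job. Leave any orange, pink or purple look-alike of the tin_b alone.

How it is judged:
On the way, in this order (a step that is already met when the one before it is completed fails the run):
1. both closed tins stand released on the board while the open tin is still in the rear bay (x of tin_a in the frame of board between -0.08 and 0.08 m and y of tin_a in the frame of board between -0.115 and 0.115 m and z of tin_a in the frame of board between 0.008 and 0.017 m and angle between each of tin_a, tin_b's own z axis and vertical below 0.1 rad and linear speed of each of tin_a, tin_b below 0.02 m/s and contact force between the fingers and tin_a below 0.05 N and x of tin_b in the frame of board between -0.08 and 0.08 m and y of tin_b in the frame of board between -0.115 and 0.115 m and z of tin_b in the frame of board between 0.008 and 0.017 m and contact force between the fingers and tin_b below 0.05 N and distance of open_tin from where it was at the start of the episode below 0.02 m), for 0.2 s.
2. the open tin stands upright and released on the scale's pan, its centre within 20 mm of the pan's (horizontal distance between open_tin and pan below 0.02 m and z of open_tin in the frame of pan between -0.004 and 0.005 m and angle between open_tin's own z axis and vertical below 0.1 rad and linear speed of open_tin below 0.02 m/s and contact force between the fingers and open_tin below 0.05 N), for 0.2 s.
At the end, for the whole second after the job is handed in: Each closed tin stands upright in the rack within 12 mm of where it stood at the start; the open tin stands upright on the pan, centre within 20 mm of the pan's centre; the lid lies flat on its rim, centre within 8 mm of the tin's; all at rest (distance of each of tin_a, tin_b from where it was at the start of the episode below 0.012 m and angle between each of tin_a, tin_b, open_tin, lid's own z axis and vertical below 0.1 rad and horizontal distance between open_tin and pan below 0.02 m and z of open_tin in the frame of pan between -0.004 and 0.005 m and horizontal distance between lid and open_tin below 0.008 m and z of lid in the frame of open_tin between 0.016 and 0.025 m and linear speed of each of tin_a, tin_b, open_tin, lid below 0.02 m/s); the robot touches nothing.
It fails at once if the open tin is tipped by more than 0.4 rad (angle between open_tin's own z axis and vertical above 0.4 rad).
It fails at once if the label roll is moved by more than 20 mm (distance of label_roll from where it was at the start of the episode above 0.02 m).
It fails at once if the brush is moved by more than 20 mm (distance of brush from where it was at the start of the episode above 0.02 m).
It also fails if it takes over 136 s, if anything falls off the work surface, if the arm or the gripper's body presses on something with over 40 N, if the wrist force passes 120 N, or if a joint passes its speed limit or range.

## Working session

There is one attempt and no reset: what is moved stays moved. The work goes in short steps, Python scripts to look and compute and a tool call to move; the robot and the scene stay as the last step left them, time stands still between calls to the robot, and variables do not carry over. Pictures are saved under pics/ and viewed, and the job is handed in when it is done.

Besides the shell and the picture viewer there is one more tool, called as name(argument=value, ...), one argument or row to a line, values as JSON. arm_command: Moves the arm, as the interface text tells. Its arguments: {"type":"object","properties":{"commands":{"type":"array"},"grip_force":{"type":"number"}},"required":["commands"]}

```bash
ls; mkdir -p pics
python3 - <<'E'
from rig import manip
import cv2,numpy as np
for n in("side","top"):
    im=manip.get_image(n); np.savez(f"/tmp/{n}0.npz",**im)
    cv2.imwrite(f"pics/{n}0.png",im["pixels"][:,:,::-1])
    print(n,im["intrinsics"].tolist(),im["R"].round(3).tolist(),im["t"])
print(manip.get_state())
E
```

```text
pics
side [[475.1569782007375, 0.0, 318.0749125615564], [0.0, 475.1569782007375, 239.50586970816988], [0.0, 0.0, 1.0]] [[-0.994, 0.109, -0.015], [0.077, 0.595, -0.8], [-0.078, -0.796, -0.6]] [ 0.52486058 -0.01023526  1.3539649 ]
top [[433.4372641414216, 0.0, 322.7746689401874], [0.0, 433.4372641414216, 240.42589295347946], [0.0, 0.0, 1.0]] [[-0.022, -1.0, 0.015], [-0.993, 0.021, -0.114], [0.114, -0.017, -0.993]] [0.05102526 0.53070693 0.90764314]
{'clock': 0.1, 'qpos': array([-1.42999948e+00,  2.76538694e-01,  1.50602696e+00,  1.71273453e-06,
        1.36067941e+00, -1.21008557e-01]), 'qd': array([ 2.85069146e-05, -9.90366507e-06, -5.18432443e-03,  5.22472466e-04,
        5.77099002e-04,  7.10391984e-04]), 'effort': array([ 1.22059042e-03, -4.17700589e+01, -2.46405441e+01, -1.51566310e-04,
        5.83601097e-03, -3.73388744e-06]), 'position': array([ 0.14874731, -0.55493185,  0.22691411]), 'ee_rot': array([ 0.56139597, -0.56057713,  0.43087436, -0.43004085]), 'contact_force': array([ 0.22535393, -0.39478932,  0.05084489]), 'moment': array([0.01534753, 0.03384537, 0.0242515 ]), 'width': 0.08526128220986226}
```

View pics/side0.png

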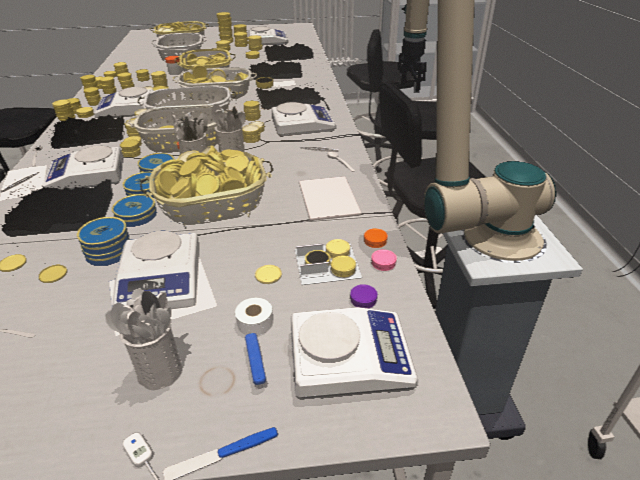

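View pics/top0.png

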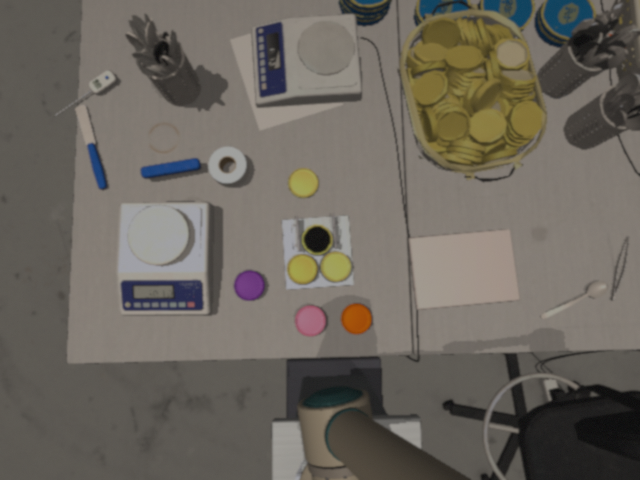

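The side view shows the rack at (328,262), the lid at (268,273), the scale at (352,348) and the board at (330,197). In the top view:
- **Rack:** (317,252), with closed tins at (302,269) and (336,267) and the open tin at (317,239).
- **Lid:** gold disc at (303,183).
- **Pan:** (160,235).
- **Board:** (465,268).
- **Possible mix-ups:** purple (250,285), pink (311,320) and orange (357,320) tins, the farther scale at (307,57), and gold tins in the basket. I leave these alone.

Next I'll take an enlarged crop and measure.

```bash
cat > h.py <<'E'
import numpy as np,cv2
def ray(im,u,v,z):
    K,R,t=im["intrinsics"],im["R"],im["t"]
    c=-R.T@t; d=R.T@np.linalg.solve(K,[u,v,1.]); return c+d*(z-c[2])/d[2]
def proj(im,X):
    p=im["R"]@np.asarray(X)+im["t"]; p=im["intrinsics"]@p; return p[:2]/p[2]
def cloud(im):
    z=im["range_z"]; v,u=np.mgrid[:480,:640]; K=im["intrinsics"]
    c=np.stack([(u-K[0,2])/K[0,0]*z,(v-K[1,2])/K[1,1]*z,z],-1)
    return (c-im["t"])@im["R"]
E
python3 - <<'E'
from h import *
a=dict(np.load("/tmp/top0.npz")); 
c=cv2.resize(a["pixels"][150:350,220:380,::-1],None,fx=4.0,fy=3.0*4/3,interpolation=cv2.INTER_CUBIC)[:, :]
c=cv2.resize(a["pixels"][160:300,250:390,::-1],(590,590),interpolation=cv2.INTER_CUBIC)
b=cv2.resize(a["pixels"][190:330,100:240,::-1],(200,200))
cv2.imwrite("pics/crop.png",c)
s=dict(np.load("/tmp/side0.npz"))
cv2.imwrite("pics/crops.png",cv2.resize(s["pixels"][220:300,240:370,::-1],(780,480),interpolation=cv2.INTER_CUBIC))
for n,im in(("top",a),("side",s)):
    P=cloud(im)
    pts=dict(top=dict(tL=(302,269),tR=(336,267),open=(317,239),lid=(303,183),pan=(160,235),board=(465,268),table=(330,200),roll=(228,166),house=(165,285)),side=dict(t1=(338,248),t2=(343,267),open=(317,258),lid=(268,273),pan=(330,338),board=(330,197)))[n]
    for k,(u,v) in pts.items(): print(n,k,np.median(P[v-2:v+3,u-2:u+3].reshape(-1,3),0).round(4))
E
```

```text
top tL [0.4712 0.0858 0.0223]
top tR [0.4741 0.0122 0.0222]
top open [0.5358 0.052  0.0249]
top lid [0.6655 0.0808 0.0048]
top pan [0.5436 0.3712 0.0826]
top board [ 0.4663 -0.2721  0.0112]
top table [ 0.6269  0.0207 -0.0019]
top roll [ 0.7099  0.2508 -0.0014]
top house [0.4427 0.3682 0.0565]
side t1 [0.4762 0.0247 0.0232]
side t2 [0.4748 0.105  0.023 ]
side open [0.5375 0.0627 0.0254]
side lid [0.6677 0.0858 0.0057]
side pan [0.5456 0.3898 0.0834]
side board [ 0.4617 -0.2553  0.0108]
```

View pics/crop.png

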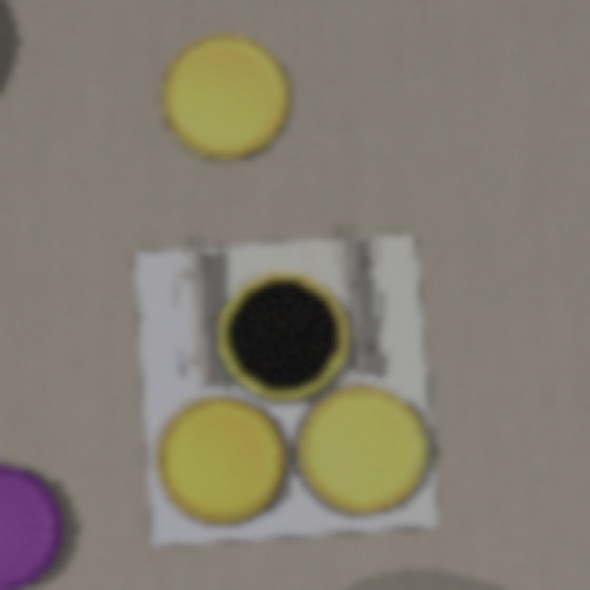

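View pics/crops.png

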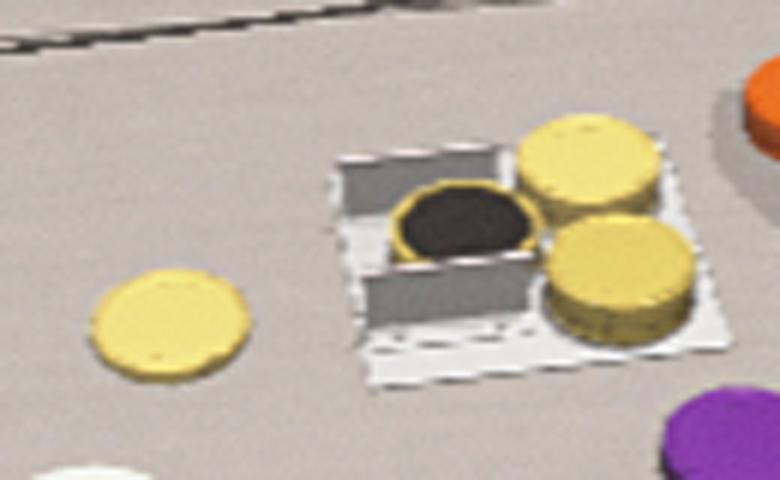

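```bash
cat >> h.py <<'E'
def fitc(im,u,v,z,r,hue=(18,38),smin=90,vmin=40,view=False):
    """ellipse centre by mask around seed; returns world xy at height z by circle fit of back-projected contour"""
    hsv=cv2.cvtColor(im["pixels"],cv2.COLOR_RGB2HSV)
    m=((hsv[...,0]>=hue[0])&(hsv[...,0]<=hue[1])&(hsv[...,1]>smin)&(hsv[...,2]>vmin)).astype(np.uint8)
    n,l,st,ce=cv2.connectedComponentsWithStats(m,connectivity=4)
    k=l[v,u]
    cs,_=cv2.findContours((l==k).astype(np.uint8),cv2.RETR_EXTERNAL,cv2.CHAIN_APPROX_NONE)
    p=max(cs,key=len)[:,0,:].astype(float)
    W=np.array([ray(im,a,b,z)[:2] for a,b in p])
    A=np.c_[2*W,np.ones(len(W))]; s=np.linalg.lstsq(A,(W**2).sum(1),rcond=None)[0]
    return s[:2].round(4),np.sqrt(s[2]+s[0]**2+s[1]**2).round(4),len(p)
E
python3 - <<'E'
from h import *
a=dict(np.load("/tmp/top0.npz")); s=dict(np.load("/tmp/side0.npz"))
for im in(a,s): print("cam",(-im["R"].T@im["t"]).round(3))
for k,u,v,z in(("tL",302,269,.025),("tR",336,267,.025),("open",317,225+0,.023),("lid",303,183,.007)):
    for sm in (70,100,):
        try: print(k,sm,fitc(a,u,v,z,0,smin=sm))
        except Exception as e: print(k,e)
for k,(u,v),z in(("tL",(302.7,269.2),.025),("tR",(336.4,266.8),.025),("open",(317.4,240.2),.023),("lid",(303.6,183),.007)):
    print(k,"manual",ray(a,u,v,z).round(4), "side px", proj(s,ray(a,u,v,z)).round(1))
R=[ray(a,250+u/4.214,160+v/4.214,.003)[:2] for u,v in((135,250),(413,236),(437,527),(152,545))]
R=np.array(R);print("rack",R.round(4),R.mean(0))
print([np.arctan2(*(R[i]-R[j])[::-1]) for i,j in((0,3),(1,2))],np.arctan2(*(R[0]-R[1])[::-1])-np.pi/2,np.arctan2(*(R[3]-R[2])[::-1])-np.pi/2)
for n,im,c in(("pan",a,(90,190,230,330)),("board",a,(400,220,530,315))):
    x0,y0,x1,y1=c
    cv2.imwrite(f"pics/c_{n}.png",cv2.resize(im["pixels"][y0:y1,x0:x1,::-1],None,fx=4,fy=4,interpolation=cv2.INTER_CUBIC))
# side crop bigger for manual
cv2.imwrite("pics/c_side.png",cv2.resize(s["pixels"][230:300,250:370,::-1],None,fx=6,fy=6,interpolation=cv2.INTER_CUBIC))
E
```

```text
cam [0.425 0.056 0.962]
cam [0.628 1.027 0.812]
tL 70 (array([0.4718, 0.0855]), np.float64(0.0316), 84)
tL 100 (array([0.4716, 0.0854]), np.float64(0.0306), 81)
tR 70 (array([0.4757, 0.0135]), np.float64(0.0319), 85)
tR 100 (array([0.4757, 0.0137]), np.float64(0.0307), 81)
open 70 (array([0.5349, 0.0523]), np.float64(0.0326), 86)
open 100 (array([0.5812, 0.038 ]), np.float64(0.7028), 2330)
lid 70 (array([0.6667, 0.081 ]), np.float64(0.0339), 85)
lid 100 (array([0.6667, 0.0808]), np.float64(0.0322), 81)
tL manual [0.4707 0.0842 0.025 ] side px [343.4 261.1]
tR manual [0.4743 0.0113 0.025 ] side px [338.  244.3]
open manual [0.5332 0.0512 0.023 ] side px [318.1 255.7]
lid manual [0.6652 0.0794 0.007 ] side px [268.9 271.3]
rack [[ 0.5841  0.1291]
 [ 0.5887 -0.0187]
 [ 0.4344 -0.0268]
 [ 0.4284  0.1221]] [0.50894228 0.05143301]
[np.float64(0.04511891524592217), np.float64(0.052306171041916726)] 0.031099873627160823 0.040438554806071725
```

View pics/c_pan.png

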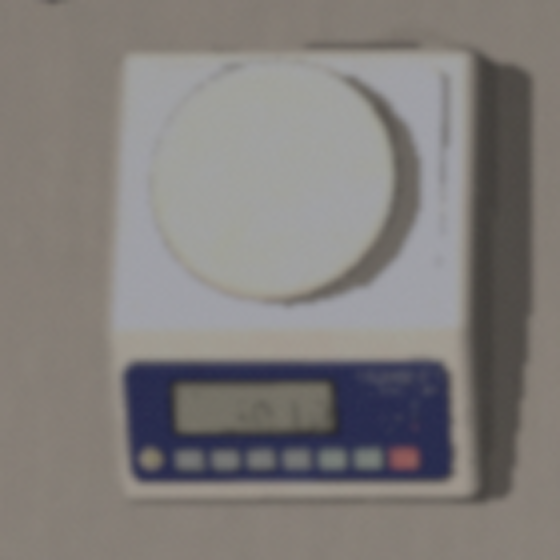

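View pics/c_board.png

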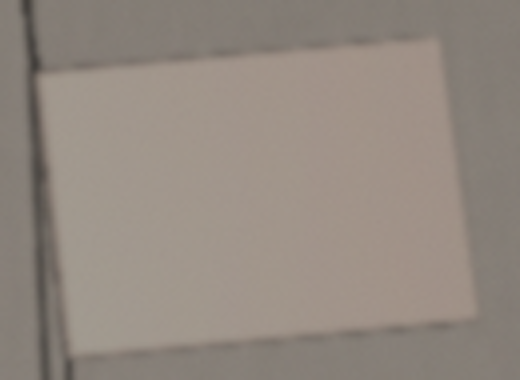

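View pics/c_side.png

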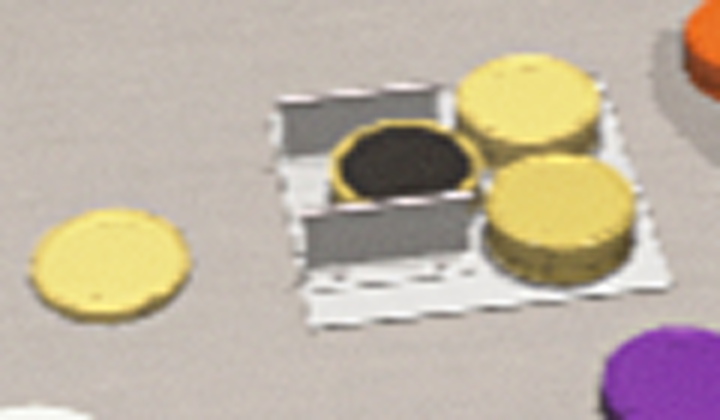

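Run:
```python
from h import *
a=dict(np.load("/tmp/top0.npz")); s=dict(np.load("/tmp/side0.npz"))
for k,u,v,z in(("tR",337.4,246.25,.025),("tL",342.9,263.6,.025),("lid",267.9,272.6,.007),("open",317.2,257.9,.023)): print(k,ray(s,u,v,z).round(4))
print("pan top",ray(a,158.1,234.9,.085).round(4))
B=np.array([ray(a,400+(u+.5)/4-.5,220+(v+.5)/4-.5,.012)[:2] for u,v in((38,73),(440,38),(477,317),(72,357))]);print(B.round(4),B.mean(0))
cv2.imwrite("pics/c_sidepan.png",cv2.resize(s["pixels"][295:405,280:430,::-1],None,fx=5,fy=5,interpolation=cv2.INTER_CUBIC))
P=cloud(a); z=P[190:330,90:240,2]; 
for im,n in((a,"top"),(s,"side")):
    P=cloud(im).reshape(-1,3); m=(abs(P[:,2]-.0835)<.006)&(abs(P[:,0]-.54)<.09)&(abs(P[:,1]-.375)<.09)
    Q=P[m][:,:2]; c,r=cv2.minEnclosingCircle(Q.astype(np.float32)); print(n,m.sum(),Q.mean(0),c,r)
from rig import manip
from scipy.spatial.transform import Rotation as Ro
q=manip.get_state()["ee_rot"]; print(Ro.from_quat(q[[1,2,3,0]]).as_matrix().round(4))
```

```text
tR [0.4772 0.0198 0.025 ]
tL [0.4735 0.0942 0.025 ]
lid [0.6679 0.0843 0.007 ]
open [0.5366 0.0601 0.023 ]
pan top [0.5435 0.3741 0.085 ]
[[ 0.5355 -0.152 ]
 [ 0.5505 -0.3773]
 [ 0.3963 -0.3865]
 [ 0.3798 -0.1635]] [ 0.46551955 -0.26982046]
top 2918 [0.54464841 0.37577264] (0.5457128286361694, 0.3757128417491913) 0.06336640566587448
side 2293 [0.54565227 0.38206909] (0.5440834760665894, 0.37981653213500977) 0.064320407807827
[[ 2.588e-01 -2.000e-04  9.659e-01]
 [-9.659e-01  1.600e-03  2.588e-01]
 [-1.600e-03 -1.000e+00  2.000e-04]]
```

View pics/c_sidepan.png

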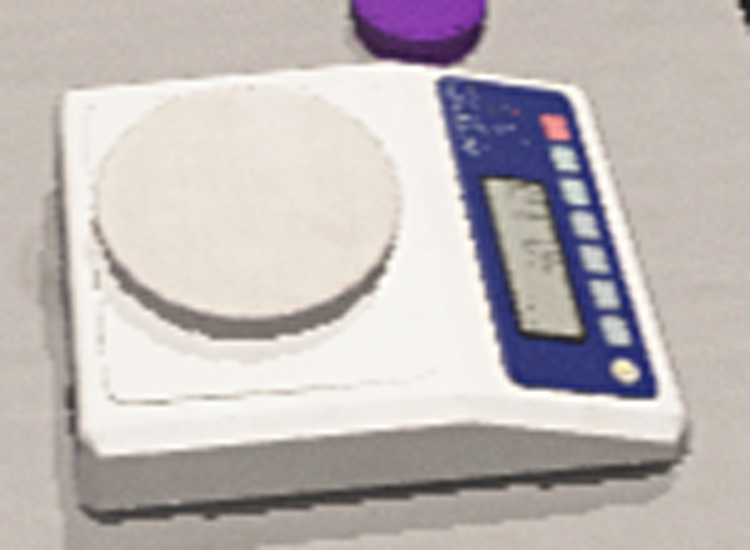

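Run:
```python
from rig import manip
print([x for x in dir(manip) if x[0]!='_'], manip.finger_overhang)
```

```text
['MotionError', 'finger_overhang', 'get_image', 'get_state', 'sign_off'] 0.017
```

arm_command(
  commands=[
    [8.54, [3, 4.5, 0], 0.1],
    [8.54, [3, 4.5, 0], 0.1],
    [8.54, [2.5, 4, 0], 0.1],
    [8.54, [2.5, 4, 0], 0.1],
    [8.54, [2.5, 4, 0], 0.1],
    [8.54, [2.5, 4, 0], 0.1],
    [8.54, [2.5, 4, 0], 0.05],
    [8.54, [2.5, 4, 0], 0.05],
    [8.54, [2.5, 4, 0], 0.05],
    [8.54, [2.5, 4, 0], 0],
    [8.54, [2.5, 4, 0], 0],
    [8.54, [2.5, 4, 0], 0],
  ],
  grip_force=30,
)

```text
clock: 1.3
position: [0.4547, -0.0703, 0.2276]
ee_rot: [-0.68, 0.68, -0.195, 0.195]
contact_force: [1.2, 0.0, 0.3]
width: 0.0856
```

arm_command(
  commands=[
    [8.54, [0, 0, -4.5], 0],
    [8.54, [0, 0, -4.5], 0],
    [8.54, [0, 0, -3.8], 0],
    [8.54, [0, 0, 0], 0],
    [8.54, [0, 0, 0], 0],
  ],
)

```text
clock: 1.8
position: [0.4543, -0.0723, 0.0999]
ee_rot: [0.68, -0.68, 0.195, -0.195]
contact_force: [1.1, 0.0, 0.2]
width: 0.0852
```

```bash
cat > look.py <<'E'
import sys
from rig import manip
from h import *
def look(tag,crops):
    out={}
    for n,(x0,y0,x1,y1,f) in crops.items():
        im=manip.get_image(n); np.savez(f"/tmp/{n}_{tag}.npz",**im); out[n]=im
        cv2.imwrite(f"pics/{tag}_{n}.png",cv2.resize(im["pixels"][y0:y1,x0:x1,::-1],None,fx=f,fy=f,interpolation=cv2.INTER_CUBIC))
    return out
E
python3 - <<'E'
from look import *
st=manip.get_state(); p=st["position"]; print(p)
o=look("cal",{"side":(250,150,410,290,4),"top":(280,180,440,340,3)})
yaw=-.559; d=np.array([np.cos(yaw),np.sin(yaw),0])
for n in o:
    for s in(-1,1):
        for h in(0,-.017):
            q=proj(o[n],p+s*.0425*d+[0,0,h]); x0,y0,f=((250,150,4) if n=="side" else (280,180,3))
            print(n,s,h,((q-[x0,y0]+.5)*f-.5).round(1))
E
```

```text
[ 0.4542862  -0.07225224  0.09988788]
side -1 0 [423.2 231.6]
side -1 -0.017 [422.4 252.3]
side 1 0 [310.5 204.1]
side 1 -0.017 [310.6 224.6]
top -1 0 [270.2 338.3]
top -1 -0.017 [267.1 338.2]
top 1 0 [334.  227.8]
top 1 -0.017 [329.7 229.8]
```

View pics/cal_side.png

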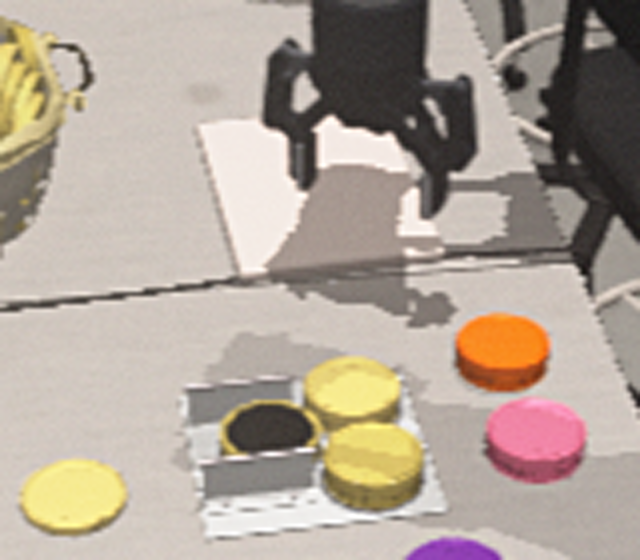

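View pics/cal_top.png

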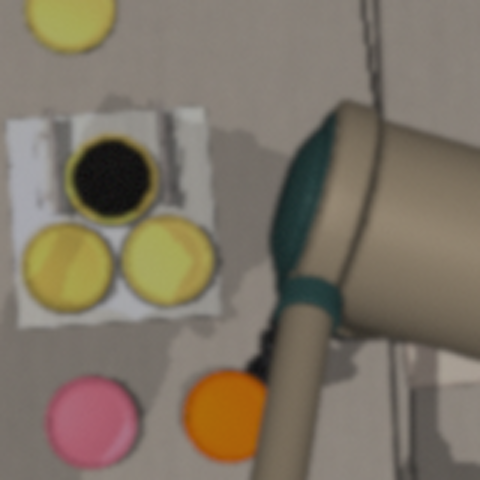

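Run:
```python
from h import *
s=dict(np.load("/tmp/side_cal.npz")); P=cloud(s)
for u,v in((357,203),(357,200),(357,197),(360,190),(325,195),(325,192),(325,188)): print(u,v,P[v,u].round(4))
m=(abs(P[...,0]-.455)<.07)&(abs(P[...,1]+.072)<.05)&(P[...,2]>.05)&(P[...,2]<.25)
Q=P[m]; print(m.sum()); 
for lo in np.arange(.08,.2,.01):
    q=Q[(Q[:,2]>=lo)&(Q[:,2]<lo+.01)]
    if len(q): 
        print(round(lo,3),len(q),q.min(0).round(3),q.max(0).round(3))
cv2.imwrite("pics/z.png",cv2.resize(s["pixels"][150:220,300:380,::-1],None,fx=7,fy=7,interpolation=cv2.INTER_NEAREST))
```

```text
357 203 [ 0.4166 -0.0387  0.1213]
357 200 [ 0.4171 -0.0378  0.1314]
357 197 [ 0.4185 -0.0324  0.1443]
360 190 [ 0.4114 -0.0316  0.1657]
325 195 [ 0.4979 -0.0838  0.1257]
325 192 [ 0.4976 -0.0856  0.1342]
325 188 [ 0.4976 -0.0854  0.147 ]
1290
0.11 7 [ 0.413 -0.097  0.117] [ 0.498 -0.037  0.119]
0.12 38 [ 0.406 -0.104  0.12 ] [ 0.505 -0.035  0.13 ]
0.13 47 [ 0.402 -0.1    0.13 ] [ 0.505 -0.033  0.14 ]
0.14 48 [ 0.403 -0.103  0.14 ] [ 0.505 -0.032  0.149]
0.15 44 [ 0.405 -0.102  0.15 ] [ 0.51  -0.029  0.16 ]
0.16 100 [ 0.386 -0.108  0.16 ] [ 0.521 -0.023  0.17 ]
0.17 122 [ 0.386 -0.116  0.17 ] [ 0.521 -0.023  0.18 ]
0.18 163 [ 0.386 -0.112  0.18 ] [ 0.521 -0.023  0.19 ]
0.19 113 [ 0.389 -0.103  0.19 ] [ 0.521 -0.022  0.2  ]
```

View pics/z.png

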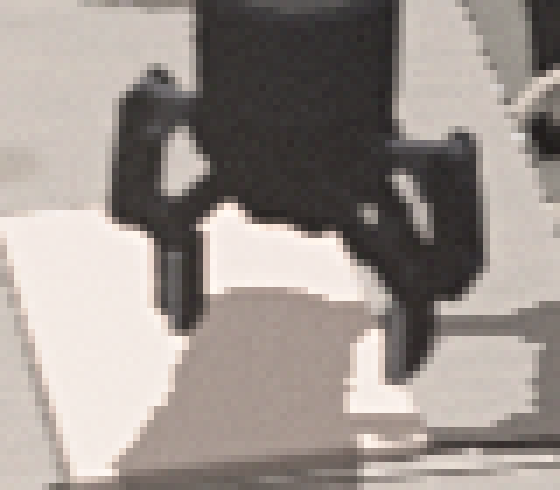

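arm_command(
  commands=[
    [8.54, [1.1, 4.4, 0], 0],
    [8.54, [1.1, 4.3, 0], 0],
    [8.54, [0, 0, 0], 0],
    [8.54, [0, 0, -3], 0],
    [8.54, [0, 0, -3], 0],
    [8.54, [0, 0, 0], 0],
    [8.54, [0, 0, 0], 0],
  ],
)

```text
clock: 2.6
position: [0.4772, 0.0141, 0.041]
ee_rot: [0.68, -0.68, 0.195, -0.196]
contact_force: [-0.1, -0.4, -0.3]
width: 0.0851
```

Run:
```python
from look import *
st=manip.get_state(); print(st["position"])
look("a1",{"side":(280,180,380,290,5),"top":(280,180,400,300,4)})
```

```text
[0.47720459 0.01413386 0.04101374]
```

View pics/a1_side.png

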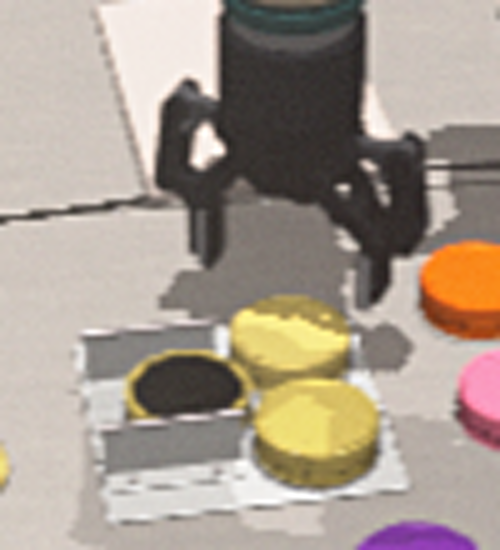

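View pics/a1_top.png

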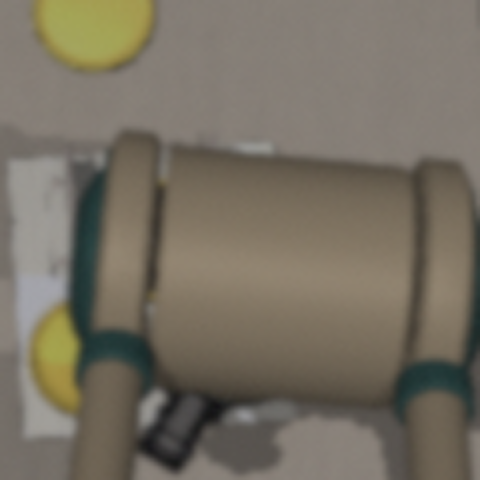

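Run:
```python
from h import *
t=dict(np.load("/tmp/top_a1.npz")); s=dict(np.load("/tmp/side_a1.npz"))
d=np.array([np.cos(-.559),np.sin(-.559),0]);n=np.array([-d[1],d[0],0]);p=np.array([.4772,.0141,.041])
for r in(.0425,.057):
  for w in(-.011,.011):
    for h in(.03,.06): print(r,w,h,((proj(t,p-r*d+w*n+[0,0,h])-[280,180]+.5)*4-.5).round(0))
for im,nm in((s,"s"),(t,"t")):
    P=cloud(im); m=(abs(P[...,0]-.477)<.09)&(abs(P[...,1]-.014)<.06)&(P[...,2]>.035)&(P[...,2]<.085)
    Q=P[m]; print(nm,m.sum())
    for sg in(-1,1):
        q=Q[((Q-p)@d)*sg>.02]
        if len(q): print(sg,len(q),q.min(0).round(3),q.max(0).round(3),np.percentile((q-p)@d,[2,50,98]).round(3),np.percentile((q-p)@n,[2,50,98]).round(3))
```

```text
0.0425 -0.011 0.03 [202. 421.]
0.0425 -0.011 0.06 [204. 420.]
0.0425 0.011 0.03 [165. 399.]
0.0425 0.011 0.06 [166. 397.]
0.057 -0.011 0.03 [188. 445.]
0.057 -0.011 0.06 [189. 445.]
0.057 0.011 0.03 [151. 423.]
0.057 0.011 0.06 [151. 422.]
s 123
-1 52 [0.426 0.041 0.059] [0.447 0.054 0.084] [-0.058 -0.051 -0.044] [-0.003  0.009  0.015]
1 71 [ 0.509 -0.013  0.035] [0.565 0.024 0.084] [0.038 0.043 0.069] [-0.006  0.01   0.051]
t 0
```

arm_command(
  commands=[
    [8.54, [-0.1, 0, -1.0], 0],
    [8.54, [0, 0, -0.9], 0],
    [8.54, [0, 0, 0], 0],
  ],
)

```text
clock: 3.0
position: [0.4742, 0.0148, 0.0197]
ee_rot: [-0.679, 0.68, -0.196, 0.194]
contact_force: [0.2, -0.4, 0.5]
width: 0.0854
```

Run:
```python
from look import *
st=manip.get_state(); p=st["position"];print(p,st["contact_force"])
o=look("a2",{"side":(280,200,380,290,6)}); s=o["side"]
d=np.array([np.cos(-.559),np.sin(-.559),0]);n=np.array([-d[1],d[0],0])
P=cloud(s); m=(abs(P[...,0]-.437)<.02)&(abs(P[...,1]-.045)<.02)&(P[...,2]>.01)&(P[...,2]<.085);Q=P[m];print(len(Q),Q.min(0))
```

```text
[0.47420607 0.01478681 0.01974722] [ 0.23941693 -0.36219812  0.49786976]
122 [0.42240295 0.02510563 0.01034201]
```

View pics/a2_side.png

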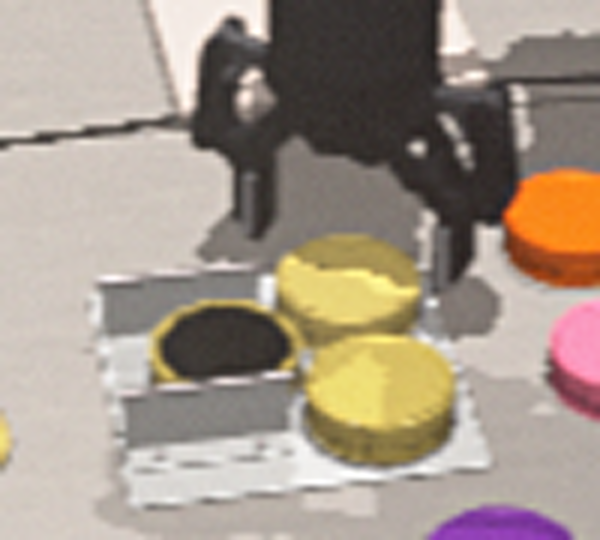

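arm_command(
  commands=[
    [8.54, [0.1, -0.1, -0.7], 0],
    [8.54, [0, 0, -0.6], 0],
    [8.54, [0, 0, -0.3], 0],
    [8.54, [0, 0, 0], 0],
  ],
)

```text
clock: 3.45
position: [0.4758, 0.0138, 0.0041]
ee_rot: [-0.68, 0.68, -0.196, 0.195]
contact_force: [0.5, 1.0, 0.3]
width: 0.0855
```

Run:
```python
from look import *
st=manip.get_state(); p=st["position"];print(p,st["contact_force"])
o=look("a3",{"side":(280,200,380,290,6)}); s=o["side"]
```

```text
[0.47578164 0.01382536 0.00407738] [0.50474382 0.99818366 0.32103683]
```

View pics/a3_side.png

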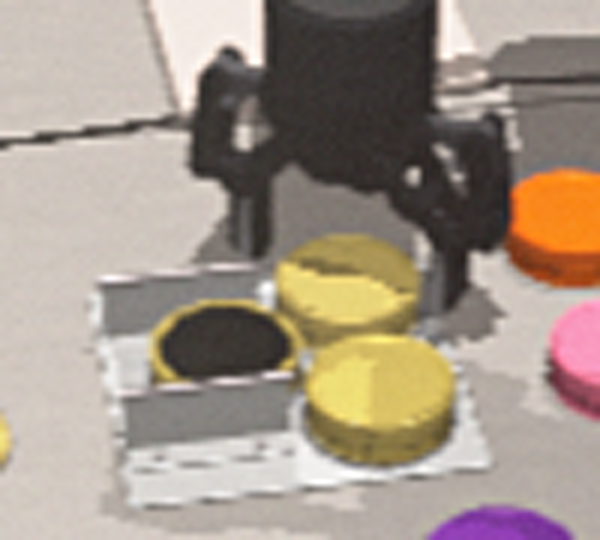

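arm_command(
  commands=[
    [8.54, [0, 0, -0.5], 0],
    [8.54, [0, 0, -0.4], 0],
    [8.54, [0, 0, 0], 0],
  ],
)

```text
clock: 3.8
position: [0.4758, 0.0138, -0.0048]
ee_rot: [-0.68, 0.68, -0.195, 0.195]
contact_force: [-0.7, -0.2, -0.2]
width: 0.0851
```

arm_command(
  commands=[
    [7.2, [0, 0, 0], 0],
    [6.4, [0, 0, 0], 0],
    [6.2, [0, 0, 0], 0],
    [6.2, [0, 0, 0], 0],
  ],
  grip_force=25,
)

```text
clock: 4.2
position: [0.4762, 0.0138, -0.0038]
ee_rot: [0.68, -0.68, 0.195, -0.195]
contact_force: [-1.7, 0.2, 5.3]
width: 0.0632
```

Run:
```python
from look import *
st=manip.get_state(); p=st["position"];print(p,st["contact_force"],st["width"])
o=look("a4",{"side":(280,200,380,290,6)}); s=o["side"]
```

```text
[ 0.47624835  0.01382527 -0.00381593] [-1.73545539  0.23069565  5.27203576] 0.0632306376694494
```

View pics/a4_side.png

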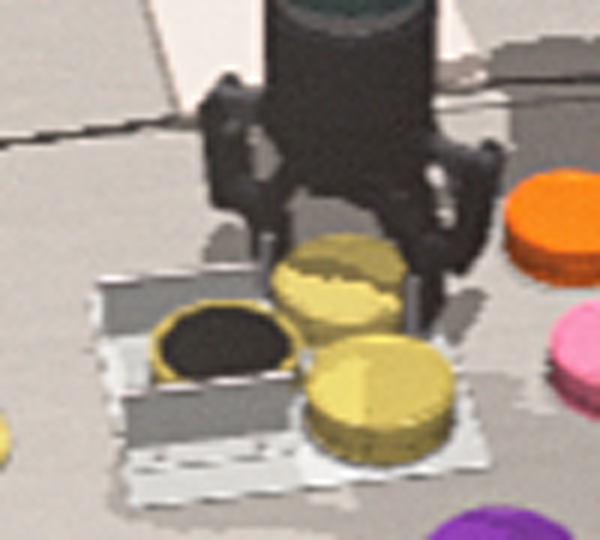

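arm_command(
  commands=[
    [6.2, [0, 0, 0.3], 0],
    [6.2, [0, 0, 1], 0],
    [6.2, [0, 0, 1.5], 0],
    [6.2, [0, 0, 1.5], 0],
    [6.2, [0, 0, 0], 0],
  ],
)

```text
clock: 4.75
position: [0.4782, 0.0136, 0.0407]
ee_rot: [0.68, -0.679, 0.193, -0.197]
contact_force: [0.6, -0.3, -1.3]
width: 0.0636
```

Run:
```python
from look import *
st=manip.get_state(); p=st["position"];print(p,st["contact_force"],st["width"])
o=look("a5",{"side":(280,200,380,290,6)}); s=o["side"]
```

```text
[0.47816424 0.01355529 0.04073139] [ 0.62832931 -0.34550232 -1.30919144] 0.06364444622857109
```

View pics/a5_side.png

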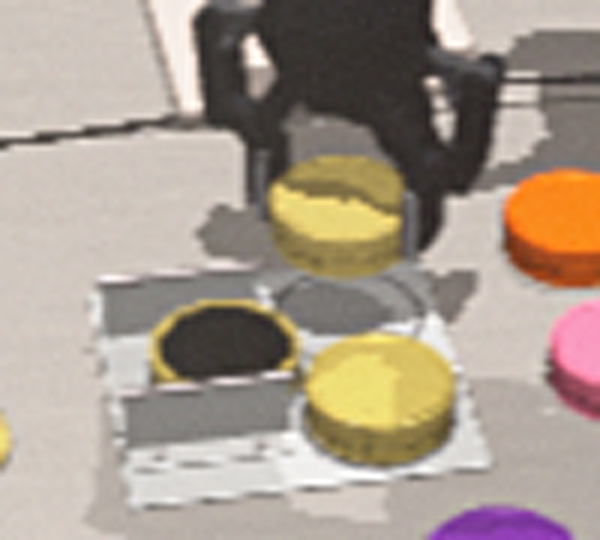

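arm_command(
  commands=[
    [6.2, [0, 0, 3], 0],
    [6.2, [0, 0, 3], 0],
    [6.2, [-0.1, -4.2, 0], 0],
    [6.2, [-0.1, -4.2, 0], 0],
    [6.2, [-0.1, -4.2, 0], 0],
    [6.2, [-0.1, -4.2, 0], 0],
    [6.2, [-0.1, -4.2, 0], 0],
    [6.2, [-0.1, -4.2, 0], 0],
    [6.2, [-0.1, -4.2, 0], 0],
    [6.2, [-0.1, -4, 0], 0],
    [6.2, [0, 0, 0], 0],
    [6.2, [0, 0, 0], 0],
  ],
)

```text
clock: 6.0
position: [0.4675, -0.3204, 0.0975]
ee_rot: [0.68, -0.679, 0.197, -0.195]
contact_force: [0.1, -0.0, -1.4]
width: 0.0629
```

arm_command(
  commands=[
    [6.2, [0, 0, -4], 0],
    [6.2, [0, 0, -2.5], 0],
    [6.2, [0, 0, -1.2], 0],
    [6.2, [0, 0, 0], 0],
    [6.2, [0, 0, 0], 0],
  ],
)

```text
clock: 6.5
position: [0.4689, -0.3199, 0.0223]
ee_rot: [-0.68, 0.68, -0.194, 0.195]
contact_force: [0.0, -0.1, 0.0]
width: 0.0635
```

Run:
```python
from look import *
st=manip.get_state(); p=st["position"];print(p,st["contact_force"],st["width"])
o=look("b1",{"side":(280,150,380,240,6)}); s=o["side"]
```

```text
[ 0.46887781 -0.31987669  0.02232323] [ 0.03619939 -0.05026718  0.0142804 ] 0.06354607016555654
```

View pics/b1_side.png

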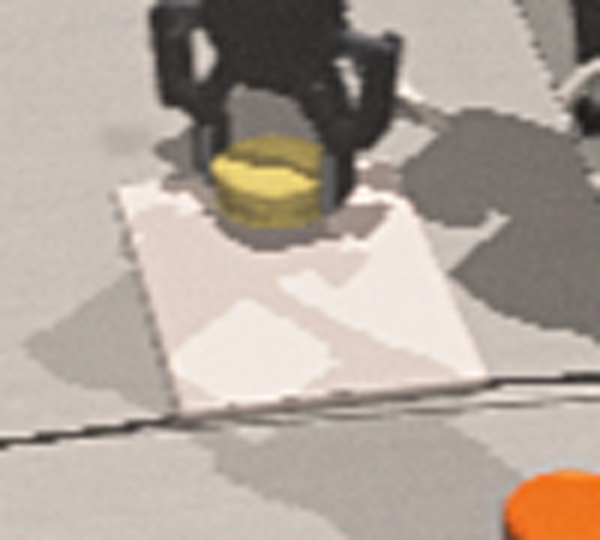

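arm_command(
  commands=[
    [6.2, [0, 0, -1], 0],
    [6.2, [0, 0, -0.4], 0],
    [6.2, [0, 0, 0], 0],
    [6.2, [0, 0, 0], 0],
  ],
)

```text
clock: 6.95
position: [0.4683, -0.3203, 0.0077]
ee_rot: [0.68, -0.68, 0.195, -0.195]
contact_force: [0.5, 0.5, -0.7]
width: 0.0635
```

arm_command(
  commands=[
    [6.2, [0, 0, -0.2], 0],
    [6.2, [0, 0, -0.1], 0],
    [6.2, [0, 0, 0], 0],
  ],
)

```text
clock: 7.25
position: [0.4685, -0.3204, 0.0052]
ee_rot: [-0.68, 0.68, -0.195, 0.195]
contact_force: [-0.6, 0.5, 3.0]
width: 0.0633
```

Run:
```python
from look import *
st=manip.get_state(); p=st["position"];print(p,st["contact_force"],st["width"])
o=look("b2",{"side":(280,150,380,240,6)}); s=o["side"]
```

```text
[ 0.46845243 -0.32043174  0.00524274] [-0.58813078  0.54206747  3.01635025] 0.0633370804322752
```

View pics/b2_side.png

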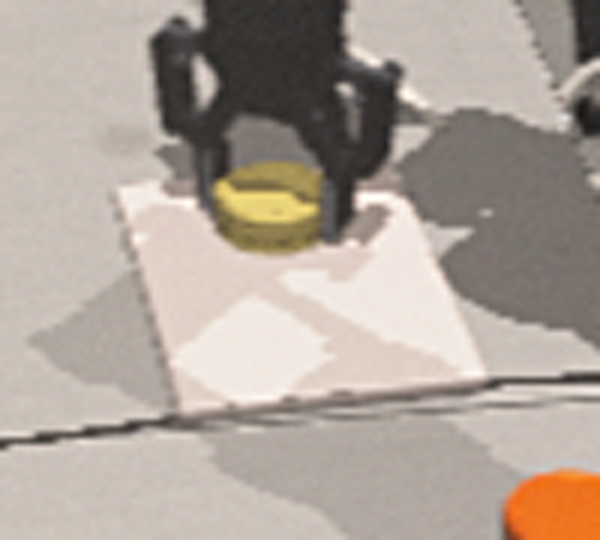

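arm_command(
  commands=[
    [8.54, [0, 0, 0], 0],
    [8.54, [0, 0, 0], 0],
    [8.54, [0, 0, 0], 0],
    [8.54, [0, 0, 0], 0],
    [8.54, [0, 0, 3], 0],
    [8.54, [0, 0, 4], 0],
    [8.54, [0, 0, 2], 0],
  ],
)

```text
clock: 8.0
position: [0.4694, -0.3212, 0.0975]
ee_rot: [-0.679, 0.68, -0.194, 0.196]
contact_force: [1.0, -0.7, 0.1]
width: 0.0857
```

arm_command(
  commands=[
    [8.54, [0, 4.3, 0], 0.13],
    [8.54, [0, 4.3, 0], 0.13],
    [8.54, [0, 4.3, 0], 0.13],
    [8.54, [0, 4.3, 0], 0.13],
    [8.54, [0, 4.3, 0], 0.13],
    [8.54, [0, 4.3, 0], 0.13],
    [8.54, [0, 4.3, 0], 0.13],
    [8.54, [0, 4.3, 0], 0.13],
    [8.54, [0, 4, 0], 0.1],
    [8.54, [0.3, 2.2, 0], 0.08],
    [8.54, [0, 0, 0], 0],
    [8.54, [0, 0, 0], 0],
  ],
)

```text
clock: 9.2
position: [0.4712, 0.0858, 0.0947]
ee_rot: [-0.669, 0.669, 0.23, -0.23]
contact_force: [-0.4, -0.4, -0.4]
width: 0.0853
```

```bash
cat > s.py <<'E'
from rig import manip
import numpy as np
from scipy.spatial.transform import Rotation as Ro
def S():
    st=manip.get_state(); M=Ro.from_quat(st["ee_rot"][[1,2,3,0]]).as_matrix()
    print(st["clock"],st["position"].round(4),"yaw",np.arctan2(M[1,0],M[0,0]).round(3),"F",st["contact_force"].round(1),"w",st["width"].round(4)); return st
E
python3 - <<'E'
from look import *; from s import S
S()
o=look("c1",{"side":(270,150,390,290,4),"top":(280,180,540,330,3)}); s=o["side"]
E
```

```text
Traceback (most recent call last):
  File "s.py", line 6, in S
    print(st["clock"],st["position"].round(4),"yaw",np.arctan2(M[1,0],M[0,0]).round(3),"F",st["contact_force"].round(1),"w",st["width"].round(4)); return st
                                                                                                                            ^^^^^^^^^^^^^^^^^
AttributeError: 'float' object has no attribute 'round'
```

```bash
sed -i 's/st\["width"\].round(4)/round(st["width"],4)/' s.py
python3 - <<'E'
from look import *; from s import S
S()
o=look("c1",{"side":(270,150,390,290,4),"top":(280,180,540,330,3)}); s=o["side"]
E
```

```text
9.2 [0.4712 0.0858 0.0947] yaw 0.662 F [-0.4 -0.4 -0.4] w 0.0853
```

View pics/c1_side.png

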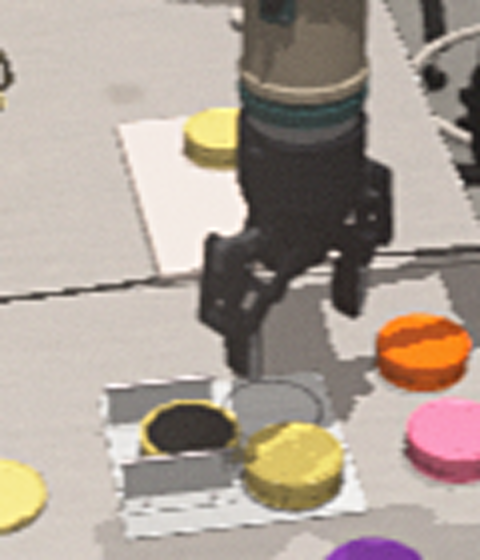

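View pics/c1_top.png

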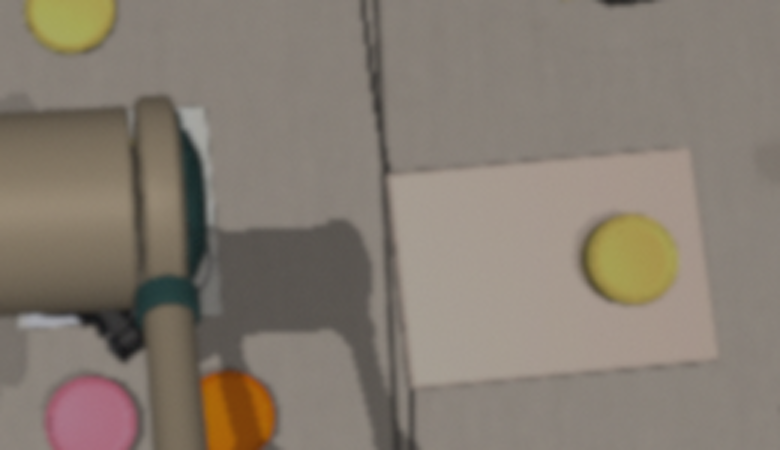

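Run:
```python
from h import *
t=dict(np.load("/tmp/top_c1.npz"))
for sm in(70,100): print(fitc(t,280+631//3,180+258//3,.034,0,smin=sm))
```

```text
(array([ 0.4685, -0.3184]), np.float64(0.0332), 87)
(array([ 0.4684, -0.3182]), np.float64(0.0314), 83)
```

arm_command(
  commands=[
    [8.54, [0.1, 0, -3], 0],
    [8.54, [0, 0, -3], 0],
    [8.54, [0, 0, -2], 0],
    [8.54, [0, 0, -1], 0],
    [8.54, [0, 0, 0], 0],
  ],
)

```text
clock: 9.8
position: [0.4714, 0.0848, 0.0037]
ee_rot: [0.669, -0.669, -0.228, 0.23]
contact_force: [-0.2, -0.8, 0.4]
width: 0.0849
```

Run:
```python
from look import *; from s import S
S()
o=look("c2",{"side":(280,200,380,290,6)})
```

```text
9.8 [0.4714 0.0848 0.0037] yaw 0.659 F [-0.2 -0.8  0.4] w 0.0849
```

View pics/c2_side.png

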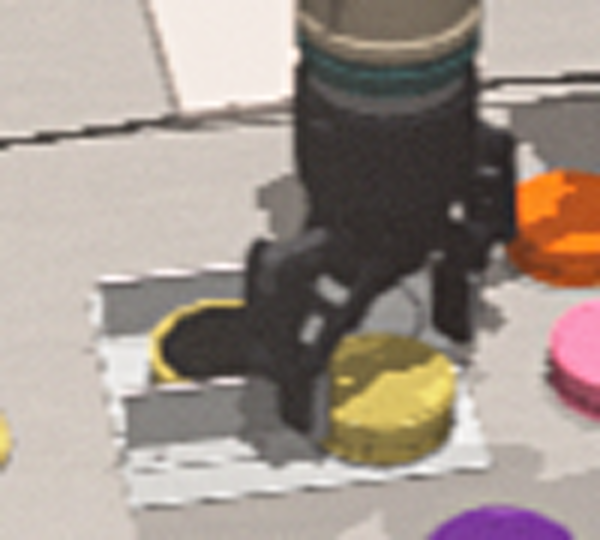

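arm_command(
  commands=[
    [8.54, [0.05, 0.05, -0.4], 0],
    [8.54, [0, 0, -0.3], 0],
    [8.54, [0, 0, 0], 0],
    [7.2, [0, 0, 0], 0],
    [6.4, [0, 0, 0], 0],
    [6.2, [0, 0, 0], 0],
    [6.2, [0, 0, 0], 0],
    [6.2, [0, 0, 0], 0],
  ],
)

```text
clock: 10.65
position: [0.4729, 0.0863, -0.0015]
ee_rot: [-0.669, 0.669, 0.23, -0.229]
contact_force: [-0.6, -0.1, 5.2]
width: 0.0632
```

Run:
```python
from look import *; from s import S
S()
o=look("c3",{"side":(280,200,380,290,6)})
```

```text
10.65 [ 0.4729  0.0863 -0.0015] yaw 0.661 F [-0.6 -0.1  5.2] w 0.0632
```

View pics/c3_side.png

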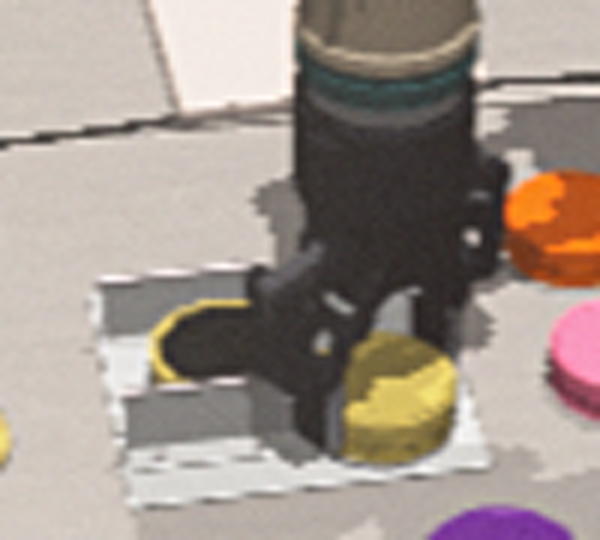

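arm_command(
  commands=[
    [6.2, [0, 0, 0.5], 0],
    [6.2, [0, 0, 2], 0],
    [6.2, [0, 0, 4], 0],
    [6.2, [0, 0, 3.5], 0],
    [6.2, [-0.1, -4.3, 0], 0],
    [6.2, [-0.1, -4.3, 0], 0],
    [6.2, [-0.2, -4.3, 0], 0],
    [6.2, [-0.2, -4.3, 0], 0],
    [6.2, [-0.2, -4.3, 0], 0],
    [6.2, [-0.2, -4.3, 0], 0],
    [6.2, [-0.1, -4.3, 0], 0],
    [6.2, [0, 0, 0], 0],
  ],
)

```text
clock: 11.9
position: [0.4628, -0.2203, 0.0982]
ee_rot: [-0.668, 0.671, 0.228, -0.227]
contact_force: [-0.2, 0.8, -1.3]
width: 0.0631
```

arm_command(
  commands=[
    [6.2, [0, -0.4, -4], 0],
    [6.2, [0, 0, -3], 0],
    [6.2, [0, 0, -1], 0],
    [6.2, [0, 0, 0], 0],
  ],
)

```text
clock: 12.3
position: [0.4607, -0.2174, 0.0166]
ee_rot: [0.67, -0.668, -0.229, 0.23]
contact_force: [-0.7, 0.1, -1.1]
width: 0.0633
```

Run:
```python
from look import *; from s import S
S()
o=look("d1",{"side":(280,140,400,240,6)})
```

```text
12.3 [ 0.4607 -0.2174  0.0166] yaw 0.661 F [-0.7  0.1 -1.1] w 0.0633
```

View pics/d1_side.png

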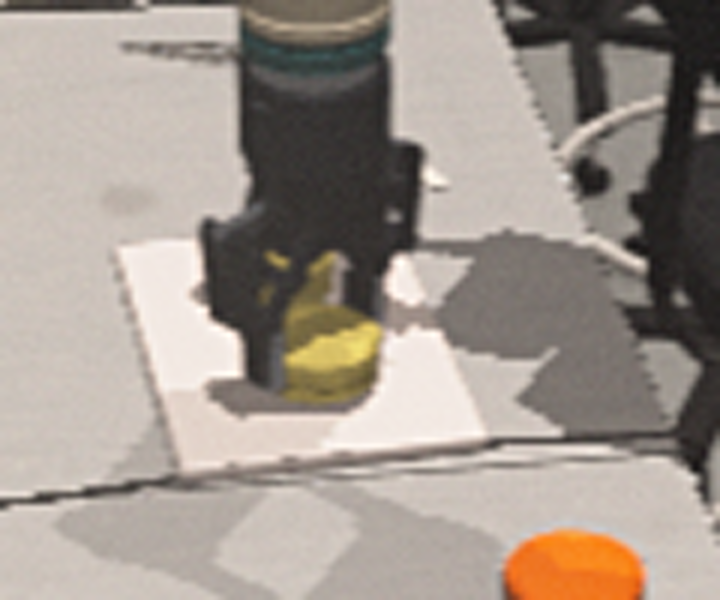

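arm_command(
  commands=[
    [6.2, [0, 0, -0.6], 0],
    [6.2, [0, 0, -0.3], 0],
    [6.2, [0, 0, 0], 0],
    [6.2, [0, 0, 0], 0],
  ],
)

```text
clock: 12.75
position: [0.4621, -0.2188, 0.0092]
ee_rot: [-0.669, 0.669, 0.23, -0.229]
contact_force: [-0.6, 0.5, -1.2]
width: 0.0633
```

arm_command(
  commands=[
    [6.2, [0, 0, -0.15], 0],
    [6.2, [0, 0, 0], 0],
    [6.2, [0, 0, 0], 0],
  ],
)

```text
clock: 13.05
position: [0.4622, -0.219, 0.0075]
ee_rot: [-0.669, 0.669, 0.23, -0.229]
contact_force: [0.0, -0.0, 0.9]
width: 0.0631
```

arm_command(
  commands=[
    [8.54, [0, 0, 0], 0],
    [8.54, [0, 0, 0], 0],
    [8.54, [0, 0, 0], 0],
    [8.54, [0, 0, 0], 0],
    [8.54, [0, 0, 3], 0],
    [8.54, [0, 0, 4], 0],
    [8.54, [0, 0, 3], 0],
  ],
)

```text
clock: 13.75
position: [0.4621, -0.2189, 0.1089]
ee_rot: [-0.669, 0.669, 0.23, -0.229]
contact_force: [0.9, -0.1, 0.5]
width: 0.0856
```

arm_command(
  commands=[
    [8.54, [1.1, 3.9, 0], -0.1],
    [8.54, [1.1, 3.9, 0], -0.1],
    [8.54, [1.1, 3.9, 0], -0.1],
    [8.54, [1.0, 3.9, 0], -0.1],
    [8.54, [1.0, 3.9, 0], -0.1],
    [8.54, [1, 3.9, 0], -0.1],
    [8.54, [1, 3.7, 0], -0.01],
    [8.54, [0, 0, 0], 0],
    [8.54, [0, 0, 0], 0],
  ],
)

```text
clock: 14.65
position: [0.5345, 0.0529, 0.107]
ee_rot: [-0.707, 0.707, 0.019, -0.019]
contact_force: [-0.5, -0.2, 0.3]
width: 0.0853
```

Run:
```python
from look import *; from s import S
S()
o=look("e1",{"side":(270,150,390,290,4),"top":(280,180,540,330,3)})
for u,v in((631,258),(465,265)): print(fitc(o["top"],280+u//3,180+v//3,.034,0,smin=70))
```

```text
14.65 [0.5345 0.0529 0.107 ] yaw 0.054 F [-0.5 -0.2  0.3] w 0.0853
(array([ 0.4685, -0.3184]), np.float64(0.0332), 87)
(array([ 0.4607, -0.2172]), np.float64(0.0326), 87)
```

View pics/e1_side.png

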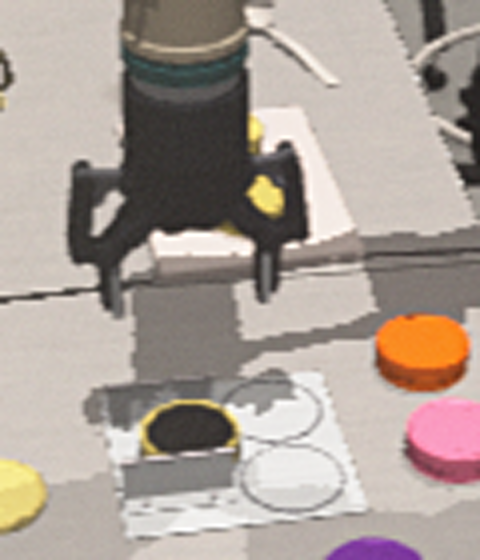

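View pics/e1_top.png

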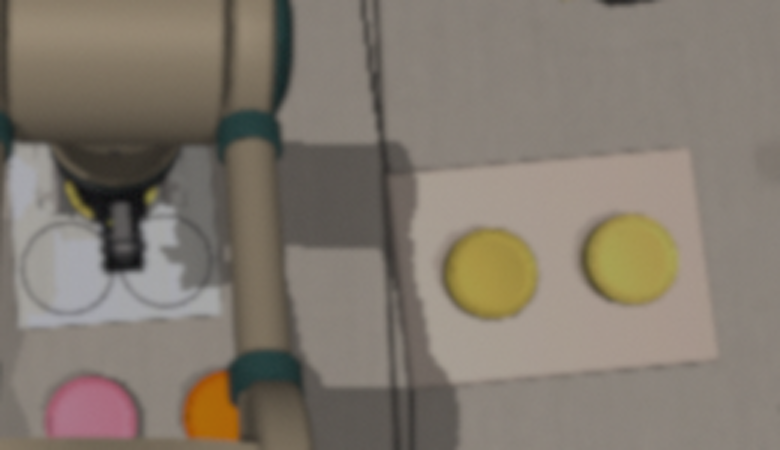

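arm_command(
  commands=[
    [8.54, [0, 0, -4], 0],
    [8.54, [0, 0, -4], 0],
    [8.54, [0, 0, -2], 0],
    [8.54, [0, 0, -0.5], 0],
    [8.54, [0, 0, -0.4], 0],
    [8.54, [0, 0, 0], 0],
  ],
)

```text
clock: 15.35
position: [0.5355, 0.0515, -0.0011]
ee_rot: [-0.707, 0.707, 0.018, -0.017]
contact_force: [0.6, 0.1, 0.3]
width: 0.0853
```

Run:
```python
from look import *; from s import S
S()
o=look("e2",{"side":(270,200,370,290,6)})
```

```text
15.35 [ 0.5355  0.0515 -0.0011] yaw 0.05 F [0.6 0.1 0.3] w 0.0853
```

View pics/e2_side.png

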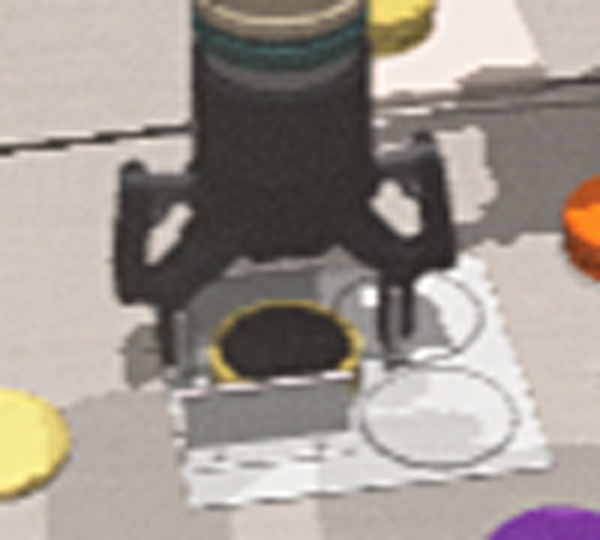

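arm_command(
  commands=[
    [8.54, [0, 0, -0.2], 0],
    [7.2, [0, 0, 0], 0],
    [6.6, [0, 0, 0], 0],
    [6.2, [0, 0, 0], 0],
    [6.2, [0, 0, 0], 0],
    [6.2, [0, 0, 0], 0],
  ],
)

```text
clock: 16.0
position: [0.5356, 0.0523, -0.0028]
ee_rot: [-0.707, 0.707, 0.019, -0.017]
contact_force: [0.1, 0.0, 5.7]
width: 0.0637
```

arm_command(
  commands=[
    [6.2, [0, 0, 0.3], 0],
    [6.2, [0, 0, 1], 0],
    [6.2, [0, 0, 1.5], 0],
    [6.2, [0, 0, 1.5], 0],
    [6.2, [0, 0, 0], 0],
  ],
)

```text
clock: 16.5
position: [0.5363, 0.0523, 0.0413]
ee_rot: [-0.707, 0.707, 0.02, -0.017]
contact_force: [0.0, -0.7, -0.3]
width: 0.0637
```

Run:
```python
from look import *; from s import S
S()
o=look("e3",{"side":(270,180,370,270,6)})
```

```text
16.5 [0.5363 0.0523 0.0413] yaw 0.051 F [ 0.  -0.7 -0.3] w 0.0637
```

View pics/e3_side.png

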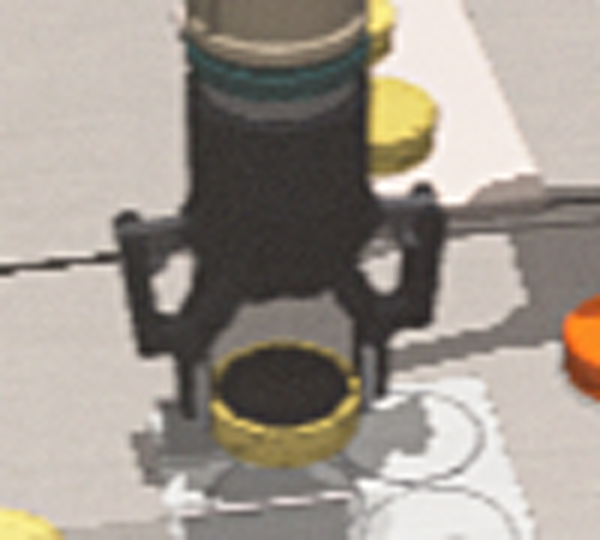

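arm_command(
  commands=[
    [6.2, [0, 0, 4], 0],
    [6.2, [0, 0, 4], 0],
    [6.2, [0, 0, 3.5], 0],
    [6.2, [0.1, 4, 0], 0],
    [6.2, [0.1, 4, 0], 0],
    [6.2, [0.1, 4, 0], 0],
    [6.2, [0.1, 4, 0], 0],
    [6.2, [0.1, 4, 0], 0],
    [6.2, [0.1, 4, 0], 0],
    [6.2, [0.1, 4, 0], 0],
    [6.2, [0.1, 4.3, 0], 0],
    [6.2, [0, 0, 0], 0],
  ],
)

```text
clock: 17.75
position: [0.542, 0.3806, 0.1526]
ee_rot: [0.708, -0.706, -0.019, 0.02]
contact_force: [-0.1, -1.0, -1.3]
width: 0.0637
```

arm_command(
  commands=[
    [6.2, [0, 0, 0], 0],
    [6.2, [0, 0, -2.5], 0],
    [6.2, [0, 0, -2], 0],
    [6.2, [0, 0, -1], 0],
    [6.2, [0, 0, 0], 0],
    [6.2, [0, 0, 0], 0],
  ],
)

```text
clock: 18.35
position: [0.5433, 0.3747, 0.0996]
ee_rot: [0.707, -0.707, -0.018, 0.018]
contact_force: [-0.7, 0.4, -0.7]
width: 0.0638
```

Run:
```python
from look import *; from s import S
S()
o=look("f1",{"side":(270,260,430,400,4),"top":(80,170,240,330,3.5)})
```

```text
18.35 [0.5433 0.3747 0.0996] yaw 0.05 F [-0.7  0.4 -0.7] w 0.0638
```

View pics/f1_side.png

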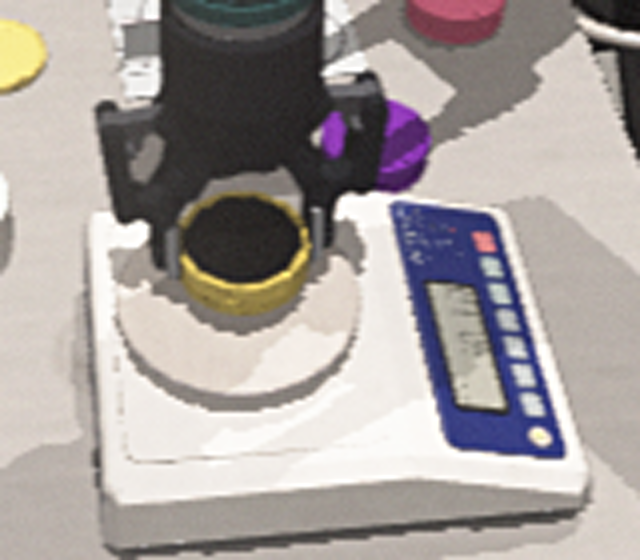

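View pics/f1_top.png

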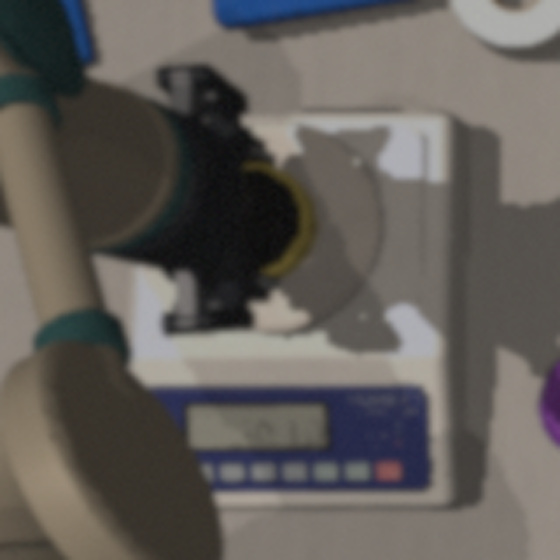

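arm_command(
  commands=[
    [6.2, [0.25, 0.3, -0.9], 0],
    [6.2, [0, 0, -0.7], 0],
    [6.2, [0, 0, 0], 0],
    [6.2, [0, 0, 0], 0],
  ],
)

```text
clock: 18.85
position: [0.545, 0.3782, 0.0827]
ee_rot: [-0.707, 0.707, 0.018, -0.018]
contact_force: [-0.3, 0.5, -1.4]
width: 0.0639
```

arm_command(
  commands=[
    [6.2, [0, 0, -0.2], 0],
    [6.2, [0, 0, -0.15], 0],
    [6.2, [0, 0, 0], 0],
    [6.2, [0, 0, 0], 0],
  ],
)

```text
clock: 19.25
position: [0.5453, 0.3783, 0.0798]
ee_rot: [-0.707, 0.707, 0.018, -0.018]
contact_force: [-0.1, 0.1, 0.0]
width: 0.0637
```

arm_command(
  commands=[
    [6.2, [0, 0, -0.1], 0],
    [6.2, [0, 0, 0], 0],
    [6.2, [0, 0, 0], 0],
  ],
)

```text
clock: 19.55
position: [0.5455, 0.3783, 0.0791]
ee_rot: [0.707, -0.707, -0.018, 0.018]
contact_force: [0.1, -0.4, 1.3]
width: 0.0639
```

arm_command(
  commands=[
    [8.54, [0, 0, 0], 0],
    [8.54, [0, 0, 0], 0],
    [8.54, [0, 0, 0], 0],
    [8.54, [0, 0, 0], 0],
    [8.54, [0, 0, 3], 0],
    [8.54, [0, 0, 4], 0],
    [8.54, [0, 0, 0], 0],
  ],
)

```text
clock: 20.25
position: [0.5487, 0.3802, 0.1548]
ee_rot: [0.709, -0.705, -0.022, 0.014]
contact_force: [1.0, 0.2, 0.2]
width: 0.0852
```

arm_command(
  commands=[
    [8.54, [1.7, -4.2, 0], 0],
    [8.54, [1.7, -4.2, 0], 0],
    [8.54, [1.7, -4.2, 0], 0],
    [8.54, [1.7, -4.2, 0], 0],
    [8.54, [1.8, -4.2, 0], 0],
    [8.54, [1.8, -4.2, 0], 0],
    [8.54, [1.7, -4.2, 0], 0],
    [8.54, [0, 0, 0], 0],
    [8.54, [0, 0, 0], 0],
  ],
)

```text
clock: 21.15
position: [0.6663, 0.0831, 0.148]
ee_rot: [0.707, -0.707, -0.017, 0.017]
contact_force: [0.2, 0.1, -1.4]
width: 0.0853
```

Run:
```python
from look import *; from s import S
S()
o=look("g1",{"side":(220,180,400,360,3.3),"top":(80,120,380,330,2.6)})
print(fitc(o["side"],330-0,318,.105,0,smin=70)) if 0 else None
cv2.imwrite("pics/g1_pan.png",cv2.resize(o["top"]["pixels"][190:330,90:230,::-1],None,fx=4,fy=4,interpolation=cv2.INTER_CUBIC))
```

```text
21.15 [0.6663 0.0831 0.148 ] yaw 0.048 F [ 0.2  0.1 -1.4] w 0.0853
```

View pics/g1_side.png

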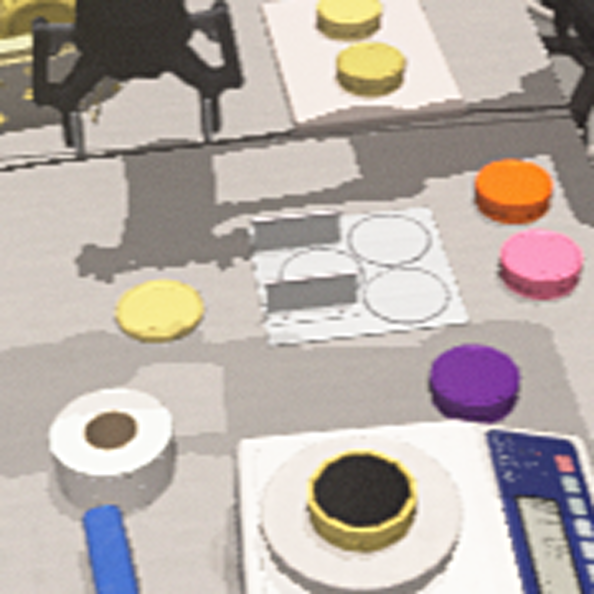

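View pics/g1_pan.png

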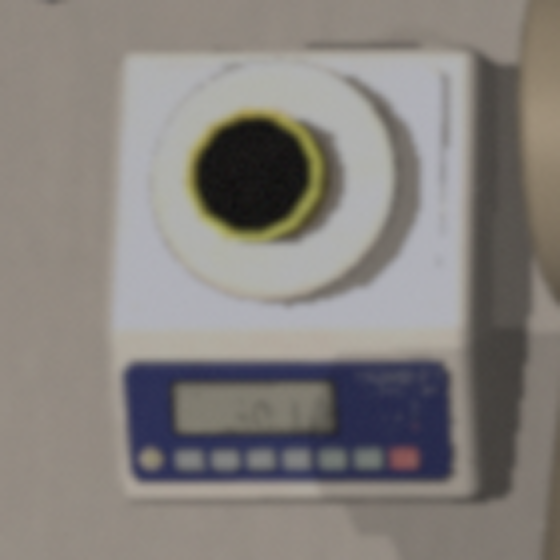

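View pics/g1_top.png

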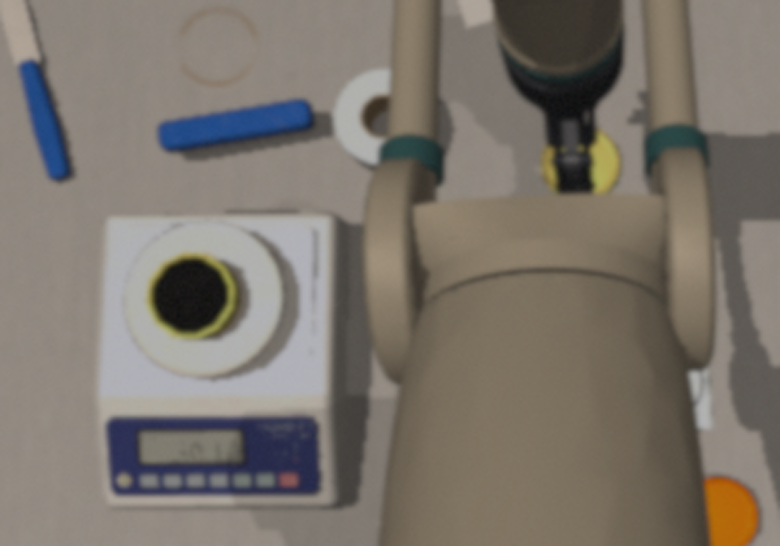

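Run:
```python
from h import *
t=dict(np.load("/tmp/top_g1.npz")); s=dict(np.load("/tmp/side_g1.npz"))
f=lambda u,v:(90+(u+.5)/4-.5,190+(v+.5)/4-.5)
print("tin top",ray(t,*f(257,176),.105).round(4),"pan",ray(t,*f(274,181),.085).round(4))
g=lambda u,v:(220+(u+.5)/3.3-.5,180+(v+.5)/3.3-.5)
print("tin side",ray(s,*g(361,492),.105).round(4),"pan",ray(s,*g(361,511),.085).round(4),"lid",ray(s,*g(159,308),.007).round(4))
print(fitc(t,90+195//4,190+176//4,.105,0,smin=70),fitc(t,90+191//4,190+176//4,.105,0,smin=70))
print("tin ref proj side top", proj(s,[.5455,.3783,.105]),"seen",g(361,492))
```

```text
tin top [0.5436 0.3752 0.105 ] pan [0.5436 0.3741 0.085 ]
tin side [0.5467 0.3849 0.105 ] pan [0.5463 0.3821 0.085 ] lid [0.6681 0.0858 0.007 ]
(array([0.544 , 0.3748]), np.float64(0.0332), 96) (array([0.544 , 0.3748]), np.float64(0.0332), 96)
tin ref proj side top [329.21753793 326.2163112 ] seen (329.04545454545456, 328.74242424242425)
```

arm_command(
  commands=[
    [8.54, [0.1, -0.2, -4], 0],
    [8.54, [0, 0, -4], 0],
    [8.54, [0, 0, -3], 0],
    [8.54, [0, 0, -2.8], 0],
    [8.54, [0, 0, -1], 0],
    [8.54, [0, 0, 0], 0],
    [7.8, [0, 0, 0], 0],
    [7.8, [0, 0, 0], 0],
  ],
)

```text
clock: 22.05
position: [0.6687, 0.0827, 0.0027]
ee_rot: [-0.707, 0.707, 0.02, -0.017]
contact_force: [-0.7, -0.8, 0.4]
width: 0.0777
```

Run:
```python
from look import *; from s import S
S()
o=look("g2",{"side":(225,220,325,310,6)})
```

```text
22.05 [0.6687 0.0827 0.0027] yaw 0.052 F [-0.7 -0.8  0.4] w 0.0777
```

View pics/g2_side.png

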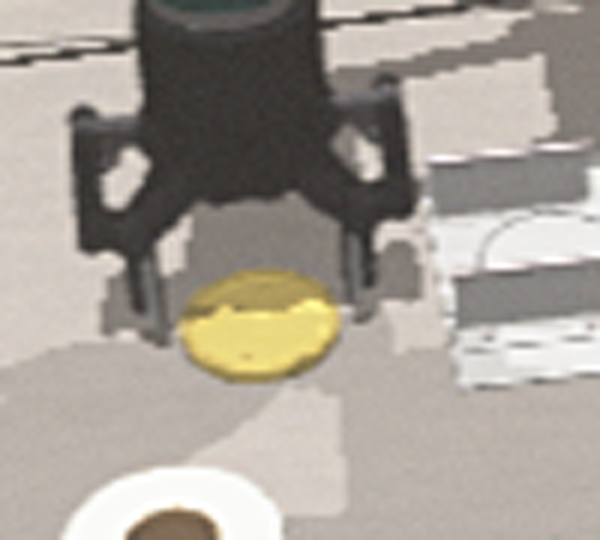

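arm_command(
  commands=[
    [7.8, [-0.05, -0.25, -0.5], 0],
    [7.8, [0, 0, -0.3], 0],
    [7.8, [0, 0, 0], 0],
    [7.8, [0, 0, 0], 0],
  ],
)

```text
clock: 22.5
position: [0.6667, 0.0796, -0.0074]
ee_rot: [0.707, -0.707, -0.018, 0.018]
contact_force: [-0.1, -0.5, 0.2]
width: 0.0778
```

arm_command(
  commands=[
    [7.8, [0.0, 0, -0.2], 0],
    [7.8, [0, 0, 0], 0],
    [7.8, [0, 0, 0], 0],
  ],
)

```text
clock: 22.8
position: [0.6668, 0.0798, -0.0094]
ee_rot: [-0.707, 0.707, 0.018, -0.018]
contact_force: [0.8, 0.4, -0.0]
width: 0.0779
```

Run:
```python
from look import *; from s import S
S()
o=look("g3",{"side":(225,220,325,310,6)})
```

```text
22.8 [ 0.6668  0.0798 -0.0094] yaw 0.051 F [ 0.8  0.4 -0. ] w 0.0779
```

View pics/g3_side.png

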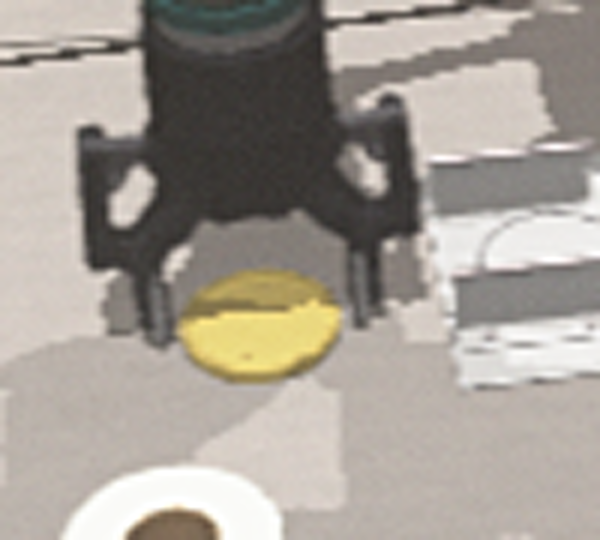

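arm_command(
  commands=[
    [7.3, [0, 0, 0], 0],
    [7.3, [0, 0, 0], 0],
    [7.3, [0, 0, 0], 0],
  ],
)

```text
clock: 23.15
position: [0.6668, 0.0798, -0.0092]
ee_rot: [-0.707, 0.707, 0.018, -0.018]
contact_force: [-0.7, -0.5, -0.0]
width: 0.0731
```

arm_command(
  commands=[
    [7.3, [0, 0, -0.15], 0],
    [7.3, [0, 0, 0], 0],
    [7.3, [0, 0, 0], 0],
  ],
)

```text
clock: 23.45
position: [0.6667, 0.0798, -0.0109]
ee_rot: [0.707, -0.707, -0.018, 0.018]
contact_force: [-0.1, 0.0, -0.6]
width: 0.0731
```

arm_command(
  commands=[
    [7.3, [0, 0, -0.15], 0],
    [7.3, [0, 0, 0], 0],
    [7.3, [0, 0, 0], 0],
  ],
)

```text
clock: 23.75
position: [0.667, 0.0798, -0.0122]
ee_rot: [-0.707, 0.707, 0.018, -0.018]
contact_force: [0.7, 0.0, 1.0]
width: 0.0729
```

Run:
```python
from look import *; from s import S
S()
o=look("g4",{"side":(225,240,305,300,9)})
```

```text
23.75 [ 0.667   0.0798 -0.0122] yaw 0.051 F [0.7 0.  1. ] w 0.0729
```

View pics/g4_side.png

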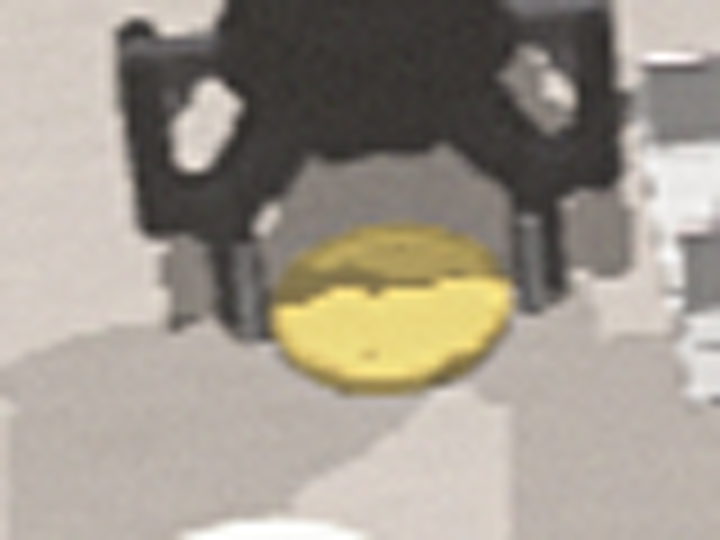

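arm_command(
  commands=[
    [7.3, [0, 0, -0.15], 0],
    [7.3, [0, 0, 0], 0],
    [7.3, [0, 0, 0], 0],
  ],
)

```text
clock: 24.1
position: [0.667, 0.0798, -0.0122]
ee_rot: [-0.707, 0.707, 0.018, -0.018]
contact_force: [-0.5, 0.4, 9.0]
width: 0.0728
```

arm_command(
  commands=[
    [7.3, [0, 0, -0.15], 0],
    [7.3, [0, 0, 0], 0],
    [7.3, [0, 0, 0], 0],
  ],
)

```text
clock: 24.4
position: [0.667, 0.0798, -0.0122]
ee_rot: [-0.707, 0.707, 0.019, -0.018]
contact_force: [-3.6, 0.4, 16.0]
width: 0.0732
```

arm_command(
  commands=[
    [7.3, [0, 0, 0.55], 0],
    [7.3, [0, 0, 0], 0],
  ],
)

```text
clock: 24.6
position: [0.6673, 0.0797, -0.0091]
ee_rot: [-0.707, 0.707, 0.019, -0.017]
contact_force: [0.5, -0.1, -0.5]
width: 0.0729
```

arm_command(
  commands=[
    [6.8, [0, 0, 0], 0],
    [6.5, [0, 0, 0], 0],
    [6.5, [0, 0, 0], 0],
    [6.5, [0, 0, 0], 0],
  ],
)

```text
clock: 25.0
position: [0.6668, 0.0798, -0.0096]
ee_rot: [0.707, -0.707, -0.018, 0.018]
contact_force: [-1.7, 0.4, 5.4]
width: 0.0657
```

Run:
```python
from look import *; from s import S
S()
o=look("g5",{"side":(225,240,305,300,9)})
```

```text
25.0 [ 0.6668  0.0798 -0.0096] yaw 0.051 F [-1.7  0.4  5.4] w 0.0657
```

View pics/g5_side.png

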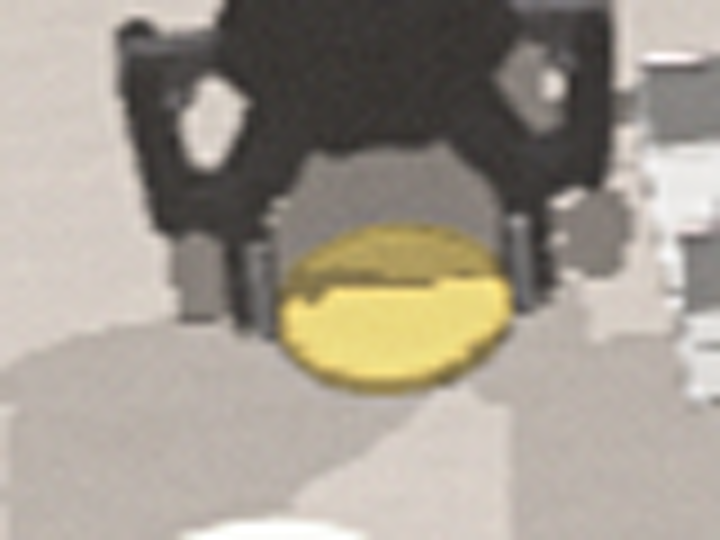

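arm_command(
  commands=[
    [6.2, [0, 0, 0], 0],
    [6.2, [0, 0, 0], 0],
    [6.2, [0, 0, 0.5], 0],
    [6.2, [0, 0, 2], 0],
    [6.2, [0, 0, 2.5], 0],
    [6.2, [0, 0, 0], 0],
    [6.2, [0, 0, 0], 0],
  ],
)

```text
clock: 25.75
position: [0.6669, 0.0798, 0.0402]
ee_rot: [-0.707, 0.707, 0.018, -0.018]
contact_force: [0.0, -0.8, -0.1]
width: 0.0657
```

Run:
```python
from look import *; from s import S
st=S()
o=look("g6",{"side":(225,220,305,280,9)})
s=o["side"];c=np.array([.0,.0]);d=np.array([np.cos(.051),np.sin(.051),0]);n=np.array([-d[1],d[0],0])
p=st["position"]
for sg in(-1,1):
  print(((proj(s,p+[0,0,.0105]+sg*.0345*d+.011*n)-[225,220]+.5)*9-.5).round(0))
print("lid top ctr pred",((proj(s,p+[0,0,.0096+.007])-[225,220]+.5)*9-.5).round(0))
```

```text
25.75 [0.6669 0.0798 0.0402] yaw 0.051 F [ 0.  -0.8 -0.1] w 0.0657
[507. 360.]
[261. 388.]
lid top ctr pred [380. 332.]
```

View pics/g6_side.png

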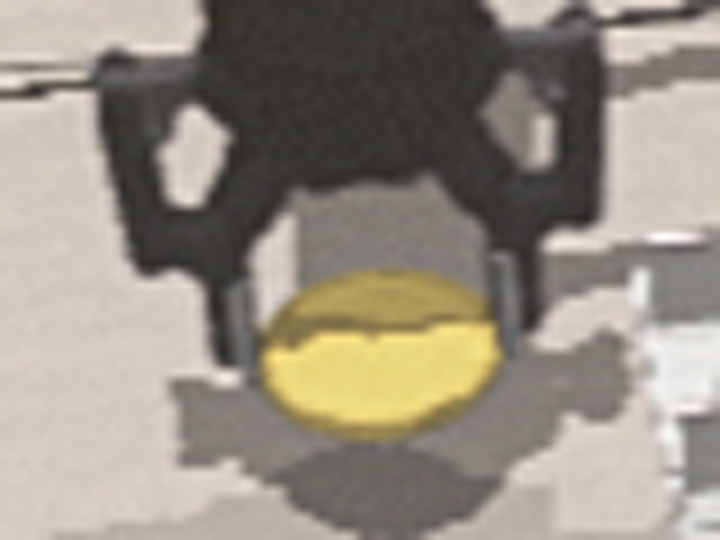

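arm_command(
  commands=[
    [6.2, [0, 0, 4.5], 0],
    [6.2, [0, 0, 4.5], 0],
    [6.2, [0, 0, 4], 0],
    [6.2, [-1.7, 4.2, 0], 0],
    [6.2, [-1.7, 4.2, 0], 0],
    [6.2, [-1.7, 4.2, 0], 0],
    [6.2, [-1.7, 4.2, 0], 0],
    [6.2, [-1.7, 4.2, 0], 0],
    [6.2, [-1.7, 4.2, 0], 0],
    [6.2, [-1.7, 4.2, 0], 0],
    [6.2, [0, 0, 0], 0],
    [6.2, [0, 0, 0], 0],
  ],
)

```text
clock: 27.0
position: [0.5465, 0.3744, 0.1684]
ee_rot: [-0.706, 0.708, 0.018, -0.02]
contact_force: [1.5, -0.3, -0.2]
width: 0.0658
```

arm_command(
  commands=[
    [6.2, [0, 0, 0], 0],
    [6.2, [0, 0, 0], 0],
  ],
)

```text
clock: 27.2
position: [0.5483, 0.3723, 0.1696]
ee_rot: [-0.707, 0.707, 0.017, -0.018]
contact_force: [-0.2, -0.4, 0.4]
width: 0.0657
```

Correct to (0.5455, 0.3783) and descend to about 0.105.

arm_command(
  commands=[
    [6.2, [-0.28, 0.6, -3], 0],
    [6.2, [0, 0, -2], 0],
    [6.2, [0, 0, -1.4], 0],
    [6.2, [0, 0, 0], 0],
    [6.2, [0, 0, 0], 0],
  ],
)

```text
clock: 27.7
position: [0.5457, 0.3793, 0.1066]
ee_rot: [0.707, -0.707, -0.018, 0.017]
contact_force: [0.1, -0.4, -0.2]
width: 0.0656
```

Run:
```python
from look import *; from s import S
st=S()
o=look("h1",{"side":(280,280,380,360,7)})
```

```text
27.7 [0.5457 0.3793 0.1066] yaw 0.05 F [ 0.1 -0.4 -0.2] w 0.0656
```

View pics/h1_side.png

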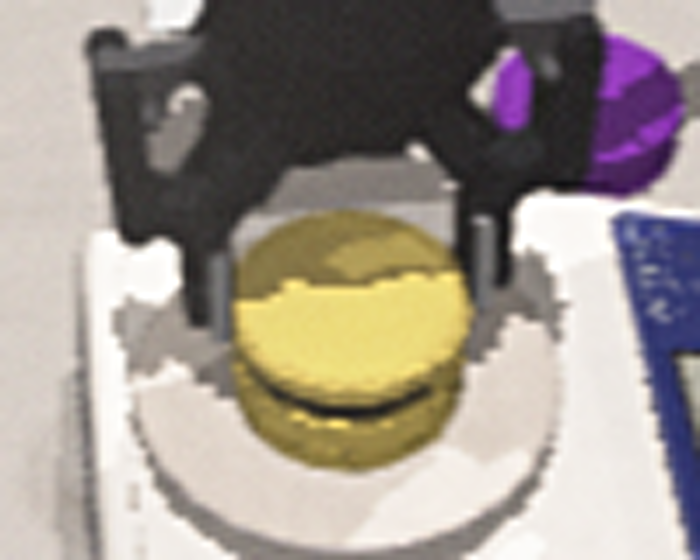

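arm_command(
  commands=[
    [6.2, [0, -0.1, -0.5], 0],
    [6.2, [0, 0, -0.3], 0],
    [6.2, [0, 0, 0], 0],
    [6.2, [0, 0, 0], 0],
  ],
)

```text
clock: 28.15
position: [0.545, 0.3788, 0.0983]
ee_rot: [0.707, -0.707, -0.018, 0.018]
contact_force: [-0.1, -0.1, 0.2]
width: 0.0656
```

arm_command(
  commands=[
    [6.2, [0, 0, -0.15], 0],
    [6.2, [0, 0, 0], 0],
    [6.2, [0, 0, 0], 0],
  ],
)

```text
clock: 28.45
position: [0.545, 0.3788, 0.0967]
ee_rot: [-0.707, 0.707, 0.018, -0.018]
contact_force: [1.0, -0.1, 0.4]
width: 0.0659
```

arm_command(
  commands=[
    [6.2, [0.05, 0, -0.1], 0],
    [6.2, [0, 0, 0], 0],
    [6.2, [0, 0, 0], 0],
  ],
)

```text
clock: 28.75
position: [0.5455, 0.3787, 0.0957]
ee_rot: [-0.707, 0.707, 0.018, -0.018]
contact_force: [-0.2, -0.1, -0.5]
width: 0.0658
```

arm_command(
  commands=[
    [6.2, [0, 0, -0.1], 0],
    [6.2, [0, 0, 0], 0],
    [6.2, [0, 0, 0], 0],
  ],
)

```text
clock: 29.05
position: [0.5456, 0.3788, 0.0952]
ee_rot: [0.707, -0.707, -0.018, 0.018]
contact_force: [-0.0, 0.3, 3.7]
width: 0.0657
```

arm_command(
  commands=[
    [6.9, [0, 0, 0], 0],
    [7.3, [0, 0, 0], 0],
    [8.0, [0, 0, 0], 0],
    [8.54, [0, 0, 0], 0],
    [8.54, [0, 0, 0.5], 0],
    [8.54, [0, 0, 2], 0],
    [8.54, [0, 0, 4], 0],
    [8.54, [0, 0, 0], 0],
  ],
)

```text
clock: 29.85
position: [0.5487, 0.3806, 0.1659]
ee_rot: [0.709, -0.705, -0.022, 0.014]
contact_force: [0.6, 1.0, 0.9]
width: 0.0851
```

Run:
```python
from look import *; from s import S
st=S()
o=look("h2",{"side":(280,280,380,360,7)})
```

```text
29.85 [0.5487 0.3806 0.1659] yaw 0.051 F [0.6 1.  0.9] w 0.0851
```

View pics/h2_side.png

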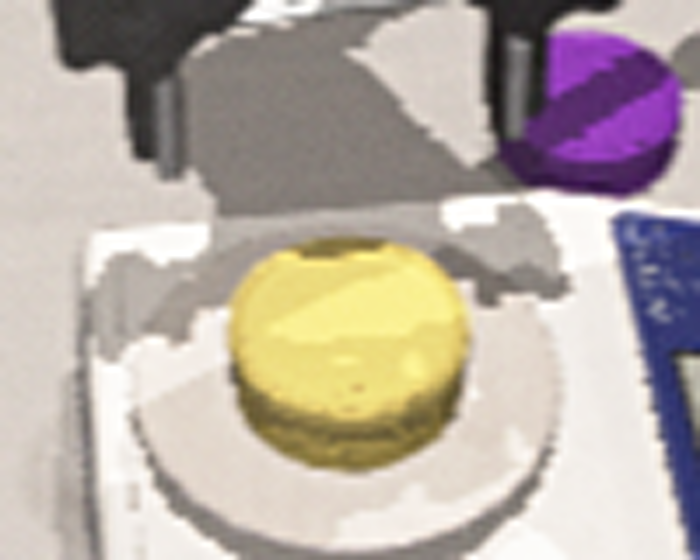

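arm_command(
  commands=[
    [8.54, [-0.6, -4.3, 0], 0.05],
    [8.54, [-0.6, -4.3, 0], 0.05],
    [8.54, [-0.6, -4.3, 0], 0.05],
    [8.54, [-0.6, -4.3, 0], 0.05],
    [8.54, [-0.6, -4.3, 0], 0.05],
    [8.54, [-0.6, -4.3, 0], 0.05],
    [8.54, [-0.6, -4.3, 0], 0.05],
    [8.54, [-0.6, -4.3, 0], 0.05],
    [8.54, [-0.6, -4.3, 0], 0.05],
    [8.54, [-0.6, -4.3, 0], 0.05],
    [8.54, [-0.6, -4.3, 0], 0.05],
    [8.54, [-0.6, -4.3, 0], 0.06],
  ],
)

```text
clock: 31.1
position: [0.4724, -0.1386, 0.1592]
ee_rot: [0.669, -0.668, -0.23, 0.23]
contact_force: [0.8, -1.1, 0.6]
width: 0.0853
```

arm_command(
  commands=[
    [8.54, [-0.6, -4.3, -2], 0],
    [8.54, [-0.6, -4.0, -2], 0],
    [8.54, [0, 0, 0], 0],
    [8.54, [0, 0, 0], 0],
  ],
)

```text
clock: 31.5
position: [0.4605, -0.2203, 0.1186]
ee_rot: [0.67, -0.668, -0.228, 0.229]
contact_force: [-0.2, -0.1, 0.5]
width: 0.0852
```

Run:
```python
from look import *; from s import S
st=S()
o=look("i1",{"side":(240,150,400,290,4),"top":(80,170,240,330,3.5)})
for z in(.112,): print(fitc(o["top"],154,234,z,0,smin=70))
```

```text
31.5 [ 0.4605 -0.2203  0.1186] yaw 0.658 F [-0.2 -0.1  0.5] w 0.0852
(array([0.5438, 0.3752]), np.float64(0.035), 102)
```

View pics/i1_top.png

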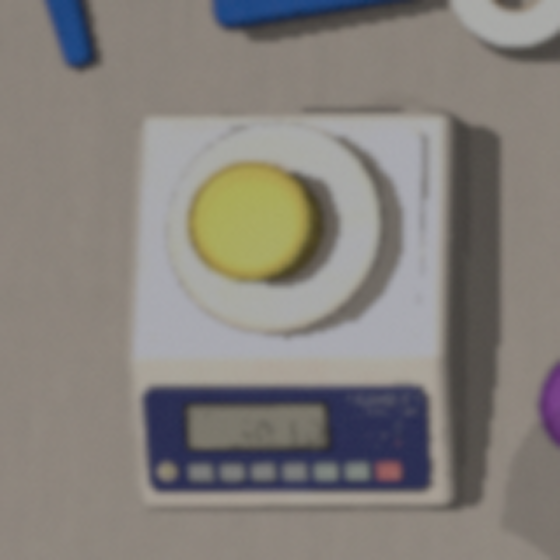

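View pics/i1_side.png

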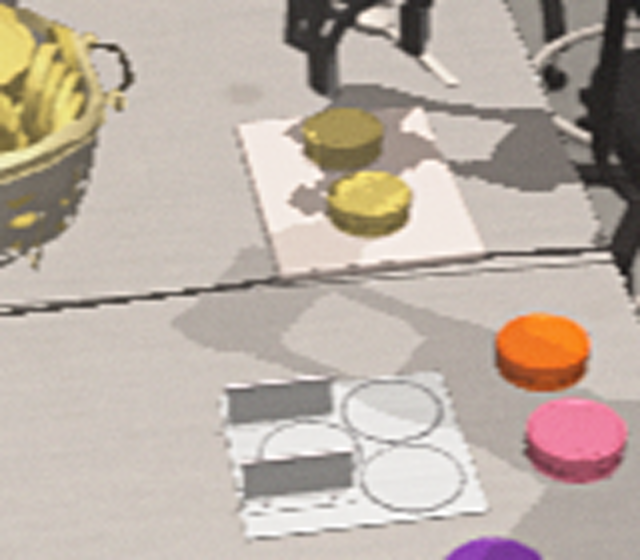

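arm_command(
  commands=[
    [8.54, [0.15, 0.1, -4], 0],
    [8.54, [0, 0, -4], 0],
    [8.54, [0, 0, -2], 0],
    [8.54, [0, 0, -0.6], 0],
    [8.54, [0, 0, -0.5], 0],
    [8.54, [0, 0, 0], 0],
    [8.54, [0, 0, 0], 0],
  ],
)

```text
clock: 32.3
position: [0.4641, -0.2195, 0.01]
ee_rot: [-0.668, 0.669, 0.23, -0.229]
contact_force: [0.3, 0.8, 0.5]
width: 0.0854
```

arm_command(
  commands=[
    [8.54, [-0.15, 0.05, -0.25], 0],
    [7.2, [0, 0, 0], 0],
    [6.6, [0, 0, 0], 0],
    [6.2, [0, 0, 0], 0],
    [6.2, [0, 0, 0], 0],
    [6.2, [0, 0, 0], 0],
  ],
)

```text
clock: 32.9
position: [0.4615, -0.2189, 0.0069]
ee_rot: [-0.669, 0.669, 0.23, -0.229]
contact_force: [-0.9, 0.4, 5.3]
width: 0.0635
```

arm_command(
  commands=[
    [6.2, [0, 0, 0.5], 0],
    [6.2, [0, 0, 2], 0],
    [6.2, [0, 0, 4], 0],
    [6.2, [0, 0, 3], 0],
    [6.2, [0.1, 4.3, 0], 0],
    [6.2, [0.1, 4.3, 0], 0],
    [6.2, [0.2, 4.3, 0], 0],
    [6.2, [0.2, 4.3, 0], 0],
    [6.2, [0.2, 4.3, 0], 0],
    [6.2, [0.1, 4.3, 0], 0],
    [6.2, [0.1, 4.3, 0], 0],
    [6.2, [0, 0, 0], 0],
  ],
)

```text
clock: 34.1
position: [0.4711, 0.0868, 0.1014]
ee_rot: [0.669, -0.667, -0.232, 0.231]
contact_force: [0.8, -0.7, -1.7]
width: 0.0632
```

arm_command(
  commands=[
    [6.2, [0, 0, 0], 0],
    [6.2, [0, 0, 0], 0],
  ],
)

```text
clock: 34.3
position: [0.4714, 0.0815, 0.1012]
ee_rot: [-0.669, 0.669, 0.229, -0.229]
contact_force: [-0.7, 0.5, -1.1]
width: 0.0628
```

arm_command(
  commands=[
    [6.2, [0.05, 0.4, -4], 0],
    [6.2, [0, 0, -3.5], 0],
    [6.2, [0, 0, -1.6], 0],
    [6.2, [0, 0, 0], 0],
    [6.2, [0, 0, 0], 0],
  ],
)

```text
clock: 34.8
position: [0.4725, 0.0851, 0.0104]
ee_rot: [-0.669, 0.669, 0.229, -0.229]
contact_force: [-0.0, -0.1, -0.5]
width: 0.0634
```

Run:
```python
from look import *; from s import S
st=S()
o=look("i2",{"side":(280,200,380,290,6)})
```

```text
34.8 [0.4725 0.0851 0.0104] yaw 0.659 F [-0.  -0.1 -0.5] w 0.0634
```

View pics/i2_side.png

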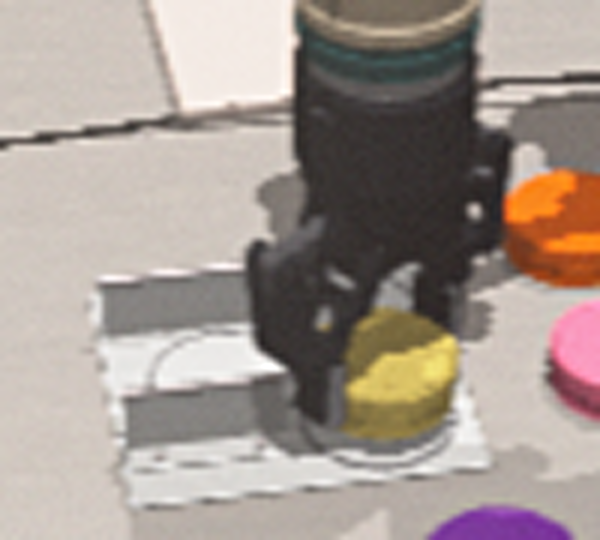

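Well placed over its ring. Lower and release.

arm_command(
  commands=[
    [6.2, [0, 0, -0.6], 0],
    [6.2, [0, 0, -0.45], 0],
    [6.2, [0, 0, 0], 0],
    [6.2, [0, 0, 0], 0],
  ],
)

```text
clock: 35.25
position: [0.472, 0.0863, -0.0002]
ee_rot: [-0.669, 0.669, 0.23, -0.229]
contact_force: [0.2, -0.2, 0.0]
width: 0.0634
```

arm_command(
  commands=[
    [6.2, [0, 0, -0.15], 0],
    [6.2, [0, 0, 0], 0],
    [6.2, [0, 0, 0], 0],
  ],
)

```text
clock: 35.55
position: [0.472, 0.0863, -0.0017]
ee_rot: [0.669, -0.669, -0.23, 0.229]
contact_force: [-0.0, -0.3, -1.2]
width: 0.0634
```

arm_command(
  commands=[
    [6.2, [0, 0, -0.1], 0],
    [6.2, [0, 0, 0], 0],
    [6.2, [0, 0, 0], 0],
  ],
)

```text
clock: 35.85
position: [0.4721, 0.0863, -0.0021]
ee_rot: [-0.669, 0.669, 0.23, -0.229]
contact_force: [-0.8, -1.1, 5.6]
width: 0.063
```

arm_command(
  commands=[
    [8.54, [0, 0, 0.1], 0],
    [8.54, [0, 0, 0], 0],
    [8.54, [0, 0, 0], 0],
    [8.54, [0, 0, 0], 0],
    [8.54, [0, 0, 2], 0],
    [8.54, [0, 0, 4], 0],
    [8.54, [0, 0, 4.2], 0],
  ],
)

```text
clock: 36.55
position: [0.4709, 0.0862, 0.1004]
ee_rot: [0.669, -0.669, -0.228, 0.23]
contact_force: [1.4, 0.1, 0.2]
width: 0.0859
```

arm_command(
  commands=[
    [8.54, [0, -4, 0], -0.13],
    [8.54, [0, -4, 0], -0.13],
    [8.54, [0, -4, 0], -0.13],
    [8.54, [0, -4, 0], -0.13],
    [8.54, [0, -4, 0], -0.13],
    [8.54, [0, -4, 0], -0.13],
    [8.54, [0, -4, 0], -0.13],
    [8.54, [-0.1, -4, 0], -0.13],
    [8.54, [-0.1, -4, 0], -0.1],
    [8.54, [-0.1, -4.6, 0], -0.08],
    [8.54, [0, 0, 0], 0],
    [8.54, [0, 0, 0], 0],
  ],
)

```text
clock: 37.75
position: [0.4685, -0.3205, 0.0997]
ee_rot: [0.68, -0.679, 0.196, -0.195]
contact_force: [0.6, -0.1, 0.2]
width: 0.0854
```

Run:
```python
from look import *; from s import S
st=S()
o=look("j1",{"side":(280,200,380,290,6),"top":(250,160,390,300,4.214)})
print(fitc(o["top"],302,269,.025,0,smin=70))
```

```text
37.75 [ 0.4685 -0.3205  0.0997] yaw -0.561 F [ 0.6 -0.1  0.2] w 0.0854
(array([0.4708, 0.0849]), np.float64(0.0316), 84)
```

View pics/j1_side.png

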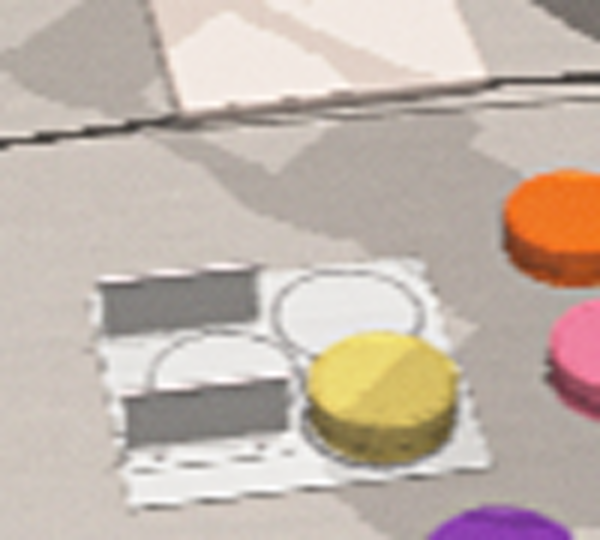

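arm_command(
  commands=[
    [8.54, [0, 0, -4], 0],
    [8.54, [0, 0, -3], 0],
    [8.54, [0, 0, -1.6], 0],
    [8.54, [0, 0, -0.8], 0],
    [8.54, [0, 0, 0], 0],
    [8.54, [0, 0, 0], 0],
  ],
)

```text
clock: 38.45
position: [0.4697, -0.3195, 0.007]
ee_rot: [-0.68, 0.68, -0.194, 0.195]
contact_force: [0.6, -0.1, 0.6]
width: 0.0856
```

arm_command(
  commands=[
    [8.54, [-0.1, -0.1, -0.15], 0],
    [7.2, [0, 0, 0], 0],
    [6.6, [0, 0, 0], 0],
    [6.2, [0, 0, 0], 0],
    [6.2, [0, 0, 0], 0],
    [6.2, [0, 0, 0], 0],
  ],
)

```text
clock: 39.05
position: [0.4682, -0.321, 0.0058]
ee_rot: [-0.679, 0.68, -0.195, 0.196]
contact_force: [-0.6, 0.2, 3.9]
width: 0.0637
```

arm_command(
  commands=[
    [6.2, [0, 0, 0.5], 0],
    [6.2, [0, 0, 2], 0],
    [6.2, [0, 0, 4], 0],
    [6.2, [0, 0, 3], 0],
    [6.2, [0.1, 4.2, 0], 0],
    [6.2, [0.1, 4.2, 0], 0],
    [6.2, [0.1, 4.2, 0], 0],
    [6.2, [0.1, 4.2, 0], 0],
    [6.2, [0.1, 4.2, 0], 0],
    [6.2, [0.1, 4.2, 0], 0],
    [6.2, [0.1, 4.2, 0], 0],
    [6.2, [0.1, 4.0, 0], 0],
  ],
)

```text
clock: 40.25
position: [0.4757, 0.015, 0.1001]
ee_rot: [0.68, -0.68, 0.195, -0.195]
contact_force: [1.2, -0.1, -1.2]
width: 0.0635
```

arm_command(
  commands=[
    [6.2, [0, 0, 0], 0],
    [6.2, [0, 0, 0], 0],
    [6.2, [0, 0, 0], 0],
  ],
)

```text
clock: 40.55
position: [0.4761, 0.0124, 0.0999]
ee_rot: [-0.679, 0.68, -0.195, 0.195]
contact_force: [0.4, 0.1, -0.8]
width: 0.0633
```

arm_command(
  commands=[
    [6.2, [-0.05, 0.1, -4], 0],
    [6.2, [0, 0, -3.5], 0],
    [6.2, [0, 0, -1.4], 0],
    [6.2, [0, 0, 0], 0],
    [6.2, [0, 0, 0], 0],
  ],
)

```text
clock: 41.05
position: [0.4761, 0.0131, 0.0109]
ee_rot: [-0.679, 0.68, -0.196, 0.196]
contact_force: [-0.3, -0.8, -1.1]
width: 0.0632
```

Run:
```python
from look import *; from s import S
st=S()
o=look("j2",{"side":(280,200,380,290,6)})
```

```text
41.05 [0.4761 0.0131 0.0109] yaw -0.561 F [-0.3 -0.8 -1.1] w 0.0632
```

View pics/j2_side.png

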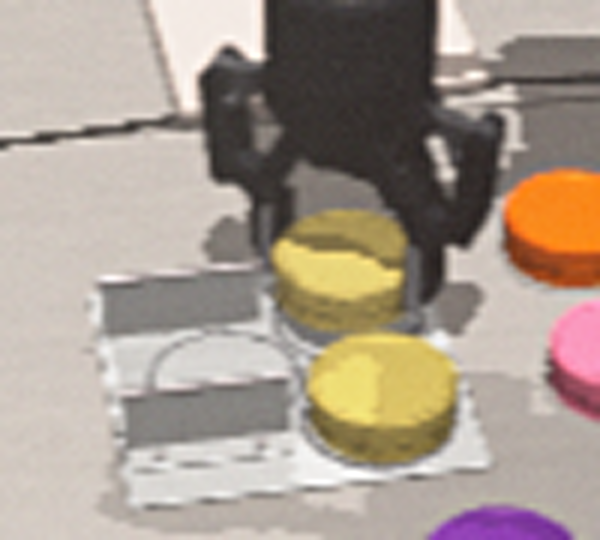

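arm_command(
  commands=[
    [6.2, [-0.1, 0, -0.6], 0],
    [6.2, [0, 0, -0.5], 0],
    [6.2, [0, 0, -0.2], 0],
    [6.2, [0, 0, 0], 0],
    [6.2, [0, 0, 0], 0],
  ],
)

```text
clock: 41.6
position: [0.4746, 0.0143, -0.0022]
ee_rot: [-0.68, 0.68, -0.195, 0.195]
contact_force: [0.3, 0.1, -0.9]
width: 0.0631
```

arm_command(
  commands=[
    [6.2, [0, 0, -0.1], 0],
    [6.2, [0, 0, 0], 0],
    [6.2, [0, 0, 0], 0],
  ],
)

```text
clock: 41.9
position: [0.4748, 0.0143, -0.0031]
ee_rot: [0.68, -0.68, 0.195, -0.195]
contact_force: [1.0, 0.7, 0.5]
width: 0.0634
```

Contact as predicted, so release, retreat and check everything.

arm_command(
  commands=[
    [6.2, [0, 0, -0.05], 0],
    [8.54, [0, 0, 0], 0],
    [8.54, [0, 0, 0], 0],
    [8.54, [0, 0, 0], 0],
    [8.54, [0, 0, 0], 0],
    [8.54, [0, 0, 2], 0],
    [8.54, [0, 0, 4], 0],
    [8.54, [0, 0, 4], 0],
    [8.54, [-1, -4.5, 2], 0],
    [8.54, [-1, -4.5, 2], 0],
    [8.54, [-1, -4.5, 0], 0],
    [8.54, [-1, -4.5, 0], 0],
  ],
)

```text
clock: 43.1
position: [0.4345, -0.1669, 0.137]
ee_rot: [-0.68, 0.68, -0.194, 0.196]
contact_force: [1.0, -0.7, 0.0]
width: 0.0857
```

arm_command(
  commands=[
    [8.54, [-1, -4.5, 0], 0],
    [8.54, [-1, -4.5, 0], 0],
    [8.54, [-1, -4.5, 0], 0],
    [8.54, [-1, -4.5, 0], 0],
    [8.54, [0, 0, 0], 0],
    [8.54, [0, 0, 0], 0],
    [8.54, [0, 0, 0], 0],
  ],
)

```text
clock: 43.8
position: [0.3943, -0.3439, 0.1357]
ee_rot: [0.68, -0.679, 0.195, -0.195]
contact_force: [-0.5, -0.0, -0.7]
width: 0.0857
```

Run:
```python
from look import *; from s import S
st=S()
o=look("k1",{"side":(220,180,400,380,3),"top":(80,120,400,340,2.4)})
t=o["top"]
for k,u,v,z in(("tL",302,269,.025),("tR",336,267,.025),("lid",154,234,.112)): print(k,fitc(t,u,v,z,0,smin=70))
```

```text
43.8 [ 0.3943 -0.3439  0.1357] yaw -0.559 F [-0.5 -0.  -0.7] w 0.0857
tL (array([0.4709, 0.0848]), np.float64(0.0316), 84)
tR (array([0.475, 0.014]), np.float64(0.0319), 84)
lid (array([0.5438, 0.3752]), np.float64(0.035), 102)
```

View pics/k1_side.png

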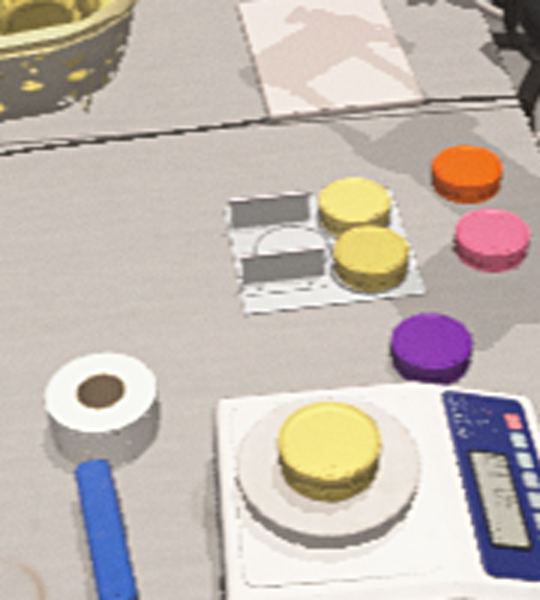

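View pics/k1_top.png

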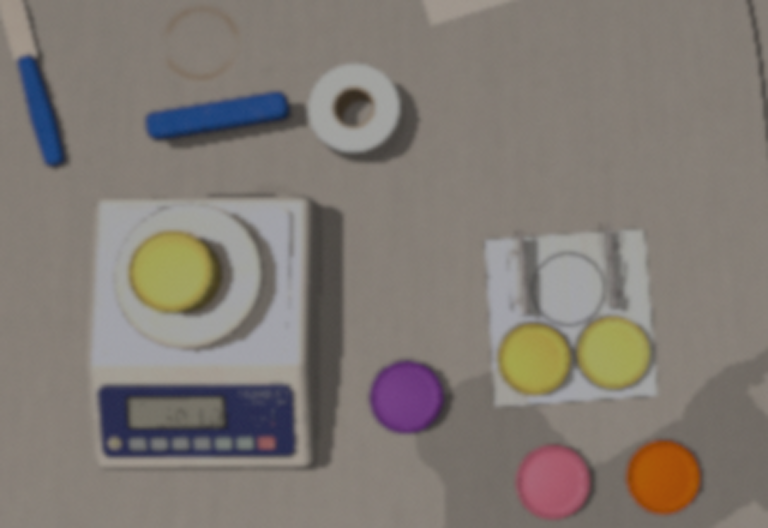

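Both views show the closed tins on their places (top crop (535,358) and (614,352)) and the rear bay empty. The lidded tin stands on the pan at (173,271), and the roll and brush have not moved. Handing in.

```bash
python3 -c "
from rig import manip
print(manip.sign_off())"
```

```text
the job is handed in; nothing more can be done
None
```

The job is done and handed in at about 44 s of the 136 s allowed. I set both closed tins on the board and moved the open tin upright onto the scale's pan. Then I laid the lid on it and put the closed tins back in the rack. The sign-off gave no verdict, so what follows is from my own last pictures.

- **Closed tins:** in the top camera both are about 1 mm from where they started: (0.4709, 0.0848) against (0.4718, 0.0855), and (0.4750, 0.0140) against (0.4757, 0.0135). Both look upright and the rear bay is empty.
- **Lid and open tin:** the lid's centre is within 1 mm of the open tin's, and the tin's centre is about 1–3 mm from the pan's. The lid looks flat.
- **Bystanders:** the label roll, the brush and the orange, pink and purple tins look unmoved by eye; I did not measure them.

Some readings disagreed along the way:
- **Cameras:** the side camera put things 3–9 mm farther left (+y) than the top one. I used the top camera, which matched the arm to about 3 mm.
- **Fingertips:** when open, they stood about 18 mm above the reported TCP, where the description implies about 4 mm below it. I found the heights by looking and by touch.
- **Grip width:** it read about 2.5–3 mm under the true diameters.
- **Contact force:** while feeling for the table beside the lid, the fingertips pressed it with about 16 N.

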